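# Build up a choke's core leg in staggered courses

### The job

Carry on building the choke's core leg dry in the building jig, two courses high, like brickwork with staggered joints. Where one full block already lies against the end stop, butt a second full block up to it between the low rails, then lay on top of the two a half block against the stop, a full block and another half block, closed up end to end, so that the upper joints stand over the middles of the blocks below and sides and ends are flush. Pull the two half blocks out of the sprung clip strip, and leave the third in its clip and the spare full block, the shorter offcut and everything else on the bench where they are.

Things in the scene. Friction and masses are not known exactly. Their poses are not given: they have to be found in the camera images.
- jig: building jig, fixed: aluminium base plate, x from -70 to +80 mm, 64 mm wide, top at z = 8 mm (the first course stands on it). Origin on its underside midway between the rails, z up; the wall of blocks runs along x, which points roughly to world +y (0.05 rad beyond it to 0.3 rad short of it, toward world +x). Tight places of blocks, local x: first course +34, -26 mm; second (underside at z = 28) +49, +4, -41.
- jig_stop (a point): foot of the end stop's face on the jig's plate, midway between the rails, at jig x = +64, y = 0, z = 8 mm; axes as the jig. The steel stop, 36 mm wide and 8 mm thick, stands across the channel on the +x side of this point, 36 mm high; the blocks lie on its -x side. The other end of the jig is open.
- jig_channel (a point): centre of the channel on the jig's plate, at jig x = 0, y = 0, z = 8 mm; axes as the jig. Two steel rails run along x either side (jig x = -70 to +62 mm), inner faces at y = +16.5 and -16.5 mm, outer faces at +24.5 and -24.5; they stand 7 mm above the plate, and their top 4 mm slope outward as a lead-in 3.5 mm wide.
- clip_strip: sprung clip strip, fixed: aluminium bar 160 x 36 x 6 mm lying along its x axis, within 0.25 rad of world x. Origin at the centre of its underside, z up. Three pockets at local x = -48, 0, +48 mm hold one half block each on the bar's top (z = 6, block top at z = 26 mm), between lips along the y sides that are 3 mm high (top at z = 9 mm, outer faces at y = +-17.6 mm).
- strip_clips (a point): top of the middle block in the strip, at strip x = 0, y = 0, z = 26 mm; axes as the strip. On the +x and -x side of every pocket stands a V-bent spring leaf 14 mm wide, up to z = 36 mm, whose bend snaps nearly 2 mm over the block's top edge. It yields to a straight upward pull of 5 to 15 N on the block, snaps free after some 4 mm and is clear of the leaves after 30 mm.
- laid_block: the full block that is already laid in the jig, loose, on the plate between the rails, its end within 1 mm of the end stop: 60 x 30 x 20 mm high, like the other full blocks. Origin at the centre of its underside (at jig x = +34 mm), x along its length and the jig's x, z up. It stays there.
- full_a: full block of pressed core material, 60 x 30 x 20 mm high, about 0.2 kg, dark grey coat. Origin at the centre of its underside, x along its 60 mm length, z up. Starts flat on the mat, long axis within 0.6 rad of world y, 20 mm or more free beside its long sides. The three loose full blocks are alike: any two of them serve, in either place; the third is spare.
- full_b: full block of pressed core material, 60 x 30 x 20 mm high, about 0.2 kg, dark grey coat. Origin at the centre of its underside, x along its 60 mm length, z up. Starts flat on the mat, long axis within 0.6 rad of world y, 20 mm or more free beside its long sides. The three loose full blocks are alike: any two of them serve, in either place; the third is spare.
- full_c: full block of pressed core material, 60 x 30 x 20 mm high, about 0.2 kg, dark grey coat. Origin at the centre of its underside, x along its 60 mm length, z up. Starts flat on the mat, long axis within 0.6 rad of world y, 20 mm or more free beside its long sides. The three loose full blocks are alike: any two of them serve, in either place; the third is spare.
- half_a: half block, 30 x 30 x 20 mm high, about 0.1 kg, dark grey. Origin at the centre of its underside, z up. Starts in a pocket of the clip strip, its faces parallel to the strip: the local +y and -y faces are free to be gripped, the +x and -x faces lie between spring leaves. The three half blocks are alike.
- half_b: half block, 30 x 30 x 20 mm high, about 0.1 kg, dark grey. Origin at the centre of its underside, z up. Starts in a pocket of the clip strip, its faces parallel to the strip: the local +y and -y faces are free to be gripped, the +x and -x faces lie between spring leaves. The three half blocks are alike.
- half_c: half block, 30 x 30 x 20 mm high, about 0.1 kg, dark grey. Origin at the centre of its underside, z up. Starts in a pocket of the clip strip, its faces parallel to the strip: the local +y and -y faces are free to be gripped, the +x and -x faces lie between spring leaves. The three half blocks are alike.
- offcut: a cut-down block, 45 long x 30 wide x 20 mm high, same coat as the full blocks, lying among them; not to be used. Origin at the centre of its underside, x along its 45 mm length.
- toggle_clamp: toggle clamp with a red handle, fixed, 70 x 182 mm and 79 mm high, lying roughly along world x between the middle of the bench and the clip strip; not used. Origin on its underside under the pivot.
- servo_motor: servo motor standing upright in a cup, fixed, at the left front, about 110 mm square, its top 268 mm above the bench; an obstacle. Origin 40 mm above the bench.
- flux_pot: closed flux jar, 44 mm across, 35 mm high, a bystander behind the jig, to its left. Origin at the centre of its underside.
- tape_roll: roll of black tape lying flat, 58 mm across, 18 mm high, a bystander near the front edge. Origin at the centre of its underside.
- bearing: ball bearing lying flat, 35 mm across, 11 mm high, a bystander left of the jig. Origin at the centre of its underside.
- coupling: small aluminium shaft coupling standing upright, 26 mm across, 30 mm high, a bystander beside the black cable, which is fixed and arches up to 61 mm over the bench between the front blocks and the jig. Origin at the centre of its underside.
- side_cutters: side cutters with red handles lying flat, 60 x 149 x 10 mm, a bystander. Origin at the centre of their underside.
- small_carton: small closed carton, 48 x 70 x 36 mm, a bystander beyond the clip strip. Origin at the centre of its underside.
Mind the look-alikes: they are no part of the job. Leave any purple look-alike of the half_a alone.

How it is judged:
By the outcome, as a careful person would: the job done as asked, in the order asked, and still so for the second after the job is handed in, with the robot touching nothing.
It also fails if it takes over 69 s, if anything falls off the work surface, if the arm or the gripper's body presses on something with over 40 N, if the wrist force passes 120 N, or if a joint passes its speed limit or range.

### The arm

A 6-joint arm with a two-finger parallel gripper is mounted at the origin on a cart in front of the work surface, level with it; the furniture and walls round the work are solid. World frame = base frame: x ahead of the robot, y to its left, z up, the work surface at z = 0. Lengths are in m, angles in rad, forces in N, time in s.
With the tool pointing down it reaches from about 0.375 to 0.9 m from the base axis. Payload 3.1 kg.
Tool frame: the origin (TCP) lies between the finger pads; the fingertips stand 22 mm ahead of it and the grasp point (between the pads) lies 3 mm ahead of it; y points along the fingers, x is the direction in which the jaws open and shut, and the axes are right-handed (so a half turn about y gives the same grasp; the last joint's range is limited). The gripper opens to 87 mm and grips with 3 to 60 N. Pads are 19 mm wide; open, the fingers measure 117 mm over their backs; the gripper's body (75 mm by 190 mm) begins 51 mm behind the grasp point.
Start: joints at [1.161, 0.527, 1.433, -0, 1.181, -0.178], TCP at [0.144, 0.608, 0.245] pointing down, gripper open.
Joint ranges: [-3.08, 3.08], [-0.75, 2.2], [0.22, 2.44], [-1.43, 4.57], [0, 2.65], [-2.85, 2.85]. Speed limits (rad/s): [2.79, 2.79, 3.14, 3.14, 3.14, 3.14].

### API

Orientations are given as a unit quaternion [w, x, y, z].
In Python, from rig import robot, capture, camera_params, job_done gives the robot as it stands.
- The arm moves only by the tool apply_moves, never from a script. Its argument "moves" is one flat list of numbers, 7 for each row, row after row: the shift along the world's x, y, z in units of 50 mm (1.0 is 50 mm), then the turn, a rotation vector about the world's x, y, z in units of 8 degrees (1.0 is 8 degrees), then the closure, from 0 (fully open) to 1 (shut). In form: [x, y, z, ax, ay, az, gripper, x, y, z, ax, ay, az, gripper, ...]. A call has 1 to 12 rows; each row is the pose to reach, as a shift and turn from the pose measured when the call began; what a row does not reach only later rows make up. A row lasts 1/10 s, in which the tool goes at most 50 mm and 8.59 degrees, less where a joint would pass 70% of its speed; a pose out of reach is approached as far as the arm can. A call with a gripper value outside its range is refused whole. The fingers move at their own pace and stop on an object; the grip force is fixed at half the most. Time passes only in rows, so rows that repeat a pose let the fingers close. It gives the time, the measured TCP pose, the force and the opening at its end, in the units of the state.
- robot.read_state(): the state, without advancing time (a new reading comes with each control period).
- capture(name): name is "scene" or "top"; returns (picture, depth): 400x640x3 uint8, red, green, blue; 400x640 float32, m along the optical axis (not along the pixel's ray), 0 where there is no reading.
- camera_params(name): a dict with "fx", "fy", "cx", "cy" (pixels), "R" (3x3) and "t" (3): a world point X has camera coordinates R X + t. Camera axes: x right, y down, z forward; pixel columns grow to the right and rows downward; lengths in m; the calibration is good to about 2 mm. A picture is of the moment at which its call begins. camera_params takes no time and is no camera call.
- job_done(): hands the job in, once; it reports no verdict.
The state is a dict: "time_s": time; "qpos": joint angles; "qd": joint speeds; "joint_efforts": joint torques, N m; "tcp_pos": TCP position; "eef_rot": TCP orientation; "wrist_force": force on the tool from outside, world axes, zero at the start; "wrist_torque": the same for the moment, N m; "finger_gap": finger opening in m.
Only numpy, scipy, OpenCV 4.12 (cv2) and the standard library are available. Lean on these libraries where they do the work, as an engineer would, in place of code of your own. Each camera call takes 0.05 s, during which the arm holds its last target.

## Working session

There is one attempt and no reset: what is moved stays moved. The work goes in short steps, Python scripts to look and compute and a tool call to move; the robot and the scene stay as the last step left them, time stands still between calls to the robot, and variables do not carry over. Pictures are saved under pics/ and viewed, and the job is handed in when it is done.

Besides the shell and the picture viewer there is one more tool, called after "Call:" by a JSON object that holds its "name" and its "arguments", one argument or row to a line. apply_moves: Moves the arm, as the interface text tells. Its arguments: {"type":"object","properties":{"moves":{"type":"array","items":{"type":"number"}}},"required":["moves"]}

```bash
ls; mkdir -p pics; python3 - <<'E'
from rig import robot,capture,camera_params
import cv2,numpy as np
for n in ("scene","top"):
    p,d=capture(n); cv2.imwrite(f"pics/{n}0.png",p[:,:,::-1]); np.save(f"pics/{n}0.npy",d)
    c=camera_params(n); print(n,c)
print(robot.read_state())
E
```

```text
pics
scene {'fx': 505.5635143784545, 'fy': 505.5635143784545, 'cx': 320.3740056168484, 'cy': 198.21678316985387, 'R': array([[ 0.51334543, -0.85806472, -0.01419156],
       [-0.39518371, -0.22167867, -0.89145297],
       [ 0.76177838,  0.46323158, -0.45289094]]), 't': array([-0.34942605,  0.2282073 ,  1.22748436])}
top {'fx': 517.3162289544824, 'fy': 517.3162289544824, 'cx': 320.4570146392545, 'cy': 193.80407177614194, 'R': array([[ 0.00609331, -0.99998034, -0.00148325],
       [-0.99211687, -0.00585972, -0.125179  ],
       [ 0.12516785,  0.00223431, -0.99213306]]), 't': array([-0.08922149,  0.52821849,  1.40581497])}
{'time_s': 0.1, 'qpos': array([ 1.16052616e+00,  5.28378892e-01,  1.43376872e+00, -3.66959436e-05,
        1.18142402e+00, -1.78507306e-01]), 'qd': array([-0.00021238,  0.00027231, -0.00239531,  0.00146503, -0.00107477,
       -0.00024011]), 'joint_efforts': array([-1.05602192e-04, -4.40987742e+01, -1.77149767e+01,  6.34575030e-02,
        5.34261914e-02, -6.09836593e-05]), 'tcp_pos': array([0.14329135, 0.60771247, 0.2436677 ]), 'eef_rot': array([-0.55411393,  0.55479491,  0.4382278 , -0.43945051]), 'wrist_force': array([-0.51381669,  0.23505828, -0.45461702]), 'wrist_torque': array([-0.00031737, -0.00078731,  0.04593295]), 'finger_gap': 0.08694812049483966}
```

View pics/scene0.png

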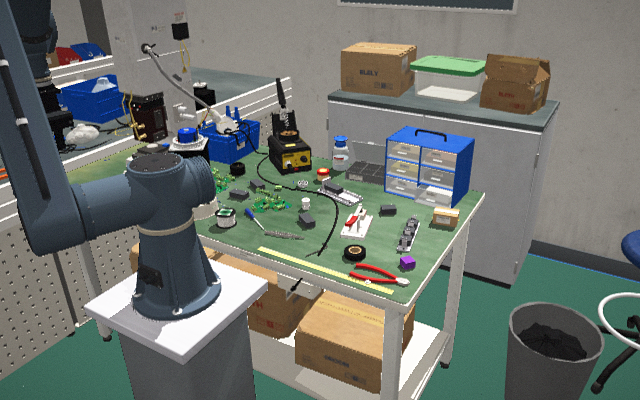

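View pics/top0.png

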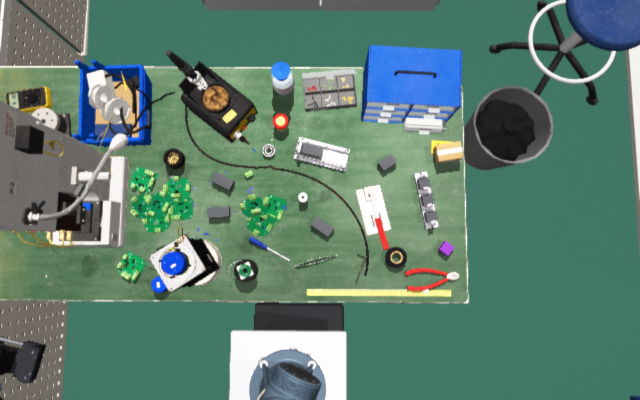

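```bash
python3 - <<'E'
import cv2,numpy as np
p=cv2.imread("pics/top0.png")
def crop(u0,v0,u1,v1,s): return cv2.resize(p[v0:v1,u0:u1],None,fx=s,fy=s,interpolation=cv2.INTER_CUBIC)
cv2.imwrite("pics/c1.png",crop(190,130,360,250,4.7))
cv2.imwrite("pics/c2.png",crop(340,130,470,270,4.2))
cv2.imwrite("pics/c3.png",crop(285,125,360,180,10))
s=cv2.imread("pics/scene0.png")
cv2.imwrite("pics/c4.png",cv2.resize(s[160:300,225:465],None,fx=3.3,fy=3.3,interpolation=cv2.INTER_CUBIC))
E
```

```text
(no output)
```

View pics/c1.png

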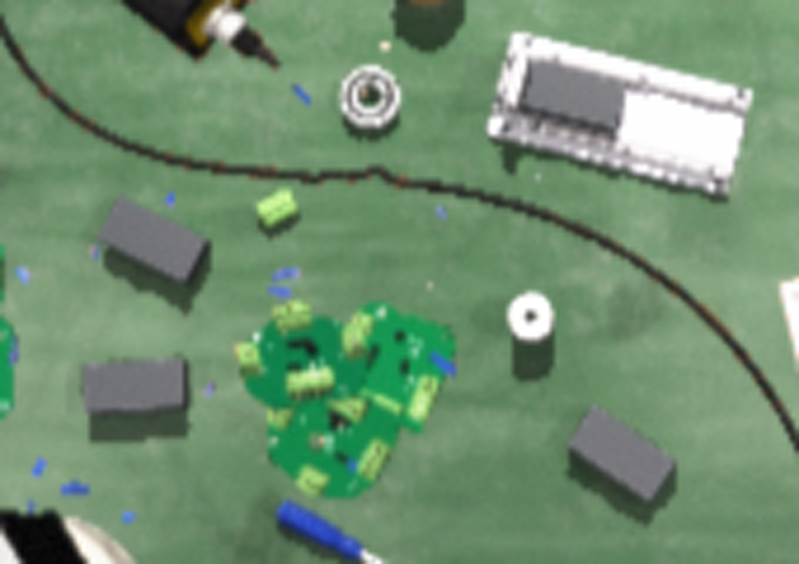

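View pics/c2.png

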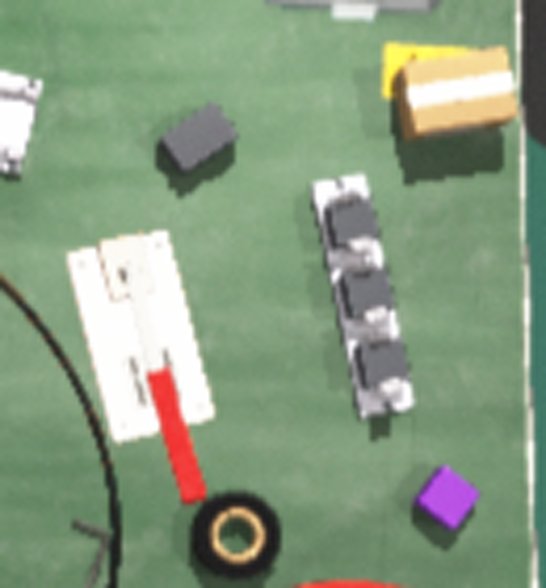

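View pics/c3.png

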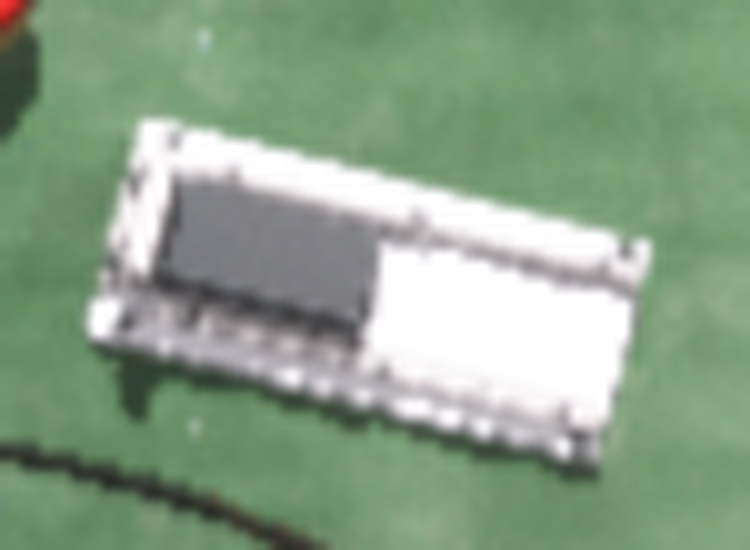

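View pics/c4.png

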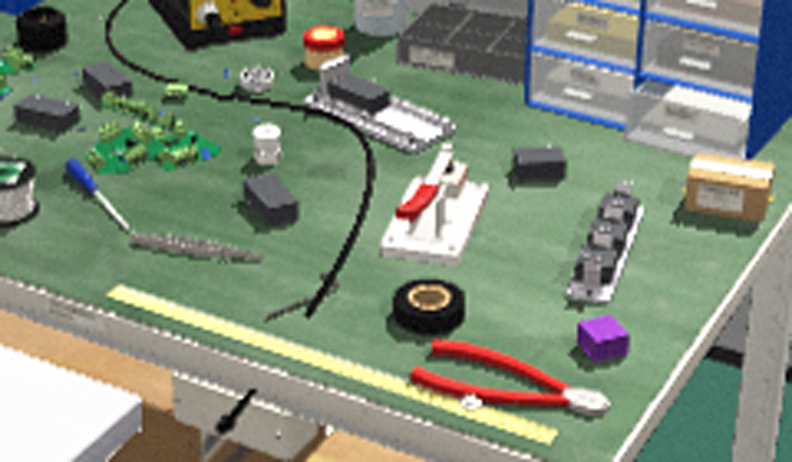

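```bash
cat > h.py <<'E'
import cv2,numpy as np
from rig import robot,capture,camera_params
from scipy.optimize import least_squares,minimize
from scipy.spatial import ConvexHull
C={n:camera_params(n) for n in("scene","top")}
def proj(n,X):
    c=C[n];Y=np.asarray(X)@c["R"].T+c["t"]
    return np.c_[c["fx"]*Y[:,0]/Y[:,2]+c["cx"],c["fy"]*Y[:,1]/Y[:,2]+c["cy"]]
def back(n,u,v,z):
    c=C[n];r=c["R"].T@np.array([(u-c["cx"])/c["fx"],(v-c["cy"])/c["fy"],1]);o=-c["R"].T@c["t"]
    return o+r*(z-o[2])/r[2]
def box(L,W,H,x=0,y=0,z=0):
    return np.array([[x+a*L/2,y+b*W/2,z+c*H] for a in(-1,1) for b in(-1,1) for c in(0,1)])
def place(P,p,z0=0):
    c,s=np.cos(p[2]),np.sin(p[2])
    return np.c_[P[:,0]*c-P[:,1]*s+p[0],P[:,0]*s+P[:,1]*c+p[1],P[:,2]+z0]
def render(polys,u0,v0,w,h,S=16):
    m=np.zeros((h*S,w*S),np.uint8)
    for q in polys:
        q=cv2.convexHull(np.float32(q))[:,0]
        q=((q-[u0-.5,v0-.5])*S-.5)
        cv2.fillConvexPoly(m,np.round(q*16).astype(np.int32),1,shift=4)
    return cv2.resize(m.astype(np.float32),(w,h),interpolation=cv2.INTER_AREA)
E
python3 - <<'E'
from h import *
for n in("top","scene"):
    p=cv2.imread(f"pics/{n}0.png")
    for (u,v) in ([(223,183),(219,213),(321,227),(387,162),(330,153),(427,200),(180,262),(246,270)] if n=="top" else []):
        print(n,u,v,p[v,u],back(n,u,v,0.02).round(3),np.load(f"pics/{n}0.npy")[v,u])
p=cv2.imread("pics/top0.png").astype(int)
for v in range(218,240): print(v,[f"{a[0]},{a[1]},{a[2]}" for a in p[v,306:338:2]])
d=np.load("pics/top0.npy");print(d[218:240:3,306:338:3].round(4))
from scipy.spatial.transform import Rotation as R
q=robot.read_state()["eef_rot"];print(R.from_quat(q[[1,2,3,0]]).as_matrix().round(3))
E
```

```text
top 223 183 [121 115 114] [0.559 0.189 0.02 ] 1.4603846
top 219 213 [120 116 113] [0.475 0.197 0.02 ] 1.4445969
top 321 227 [127 120 121] [ 0.437 -0.088  0.02 ] 1.4396714
top 387 162 [126 121 121] [ 0.622 -0.274  0.02 ] 1.4607219
top 330 153 [254 254 254] [ 0.647 -0.112  0.02 ] 1.4737451
top 427 200 [122 116 117] [ 0.515 -0.385  0.02 ] 1.4492995
top 180 262 [236  77  15] [0.338 0.301 0.02 ] 1.1797985
top 246 270 [35 48 28] [0.317 0.118 0.02 ] 1.4049807
218 ['101,138,103', '99,135,101', '91,127,92', '90,124,90', '94,110,91', '128,122,121', '129,127,124', '109,134,109', '108,143,109', '106,142,108', '107,144,108', '112,148,115', '115,151,118', '117,152,119', '119,156,124', '121,156,125']
219 ['106,143,109', '101,139,103', '94,129,95', '92,126,93', '126,126,120', '126,121,121', '128,122,122', '120,125,117', '108,133,107', '106,141,108', '106,143,109', '109,144,111', '112,148,115', '117,151,119', '121,157,125', '122,158,127']
220 ['111,149,114', '104,142,107', '96,131,98', '94,124,96', '130,128,125', '125,120,120', '125,119,119', '127,123,122', '120,127,117', '107,142,110', '110,146,112'
[... 4440 characters left out ...]
 1.4493 1.4632 1.4663 1.4646 1.4652 1.4618
  1.467 ]
 [1.4647 1.4625 1.4426 1.4416 1.4415 1.4493 1.4478 1.4652 1.4624 1.4653
  1.4643]
 [1.4642 1.4643 1.4376 1.4429 1.4425 1.4401 1.4484 1.4486 1.4577 1.4661
  1.4646]
 [1.4619 1.4653 1.4602 1.4396 1.4382 1.4397 1.4442 1.4427 1.4417 1.4363
  1.4588]
 [1.4572 1.459  1.4545 1.4636 1.4637 1.4395 1.4418 1.4375 1.4422 1.4599
  1.4633]
 [1.4588 1.4591 1.4609 1.4586 1.4568 1.456  1.4376 1.4385 1.4625 1.4569
  1.4568]
 [1.457  1.4569 1.4566 1.4563 1.4561 1.46   1.4505 1.4498 1.4604 1.4549
  1.4602]
 [1.4551 1.4566 1.4635 1.457  1.4606 1.4573 1.4559 1.4578 1.4546 1.4576
  1.4534]]
[[ 0.23  -0.001 -0.973]
 [ 0.973 -0.002  0.23 ]
 [-0.002 -1.     0.   ]]
```

```bash
cat >> h.py <<'E'
def fitrect(img,n,L,W,z,p0,feat,pad=14):
    """fit top rectangle LxW at height z; p0=(x,y,yaw)"""
    f=feat(img.astype(np.float32))
    P=np.array([[L/2,W/2,0],[L/2,-W/2,0],[-L/2,-W/2,0],[-L/2,W/2,0]])
    q=proj(n,place(P,p0,z));u0,v0=np.floor(q.min(0)-pad*.5).astype(int);u1,v1=np.ceil(q.max(0)+pad*.5).astype(int)
    F=cv2.GaussianBlur(f,(0,0),.8)[v0:v1,u0:u1]
    def cost(p,full=False):
        M=cv2.GaussianBlur(render([proj(n,place(P,p,z))],u0-4,v0-4,u1-u0+8,v1-v0+8),(0,0),1.0)[4:-4,4:-4]
        A=np.c_[M.ravel(),np.ones(M.size)];k,*_=np.linalg.lstsq(A,F.ravel(),rcond=None)
        return ((A@k-F.ravel())**2).mean()
    best=None
    for d in (-.15,0,.15):
        s=np.array([[0,0,0],[.006,0,0],[0,.006,0],[0,0,.12]])+np.array(p0)+[0,0,d]
        r=minimize(cost,s[0],method="Nelder-Mead",options=dict(initial_simplex=s,xatol=2e-5,fatol=1e-9))
        if best is None or r.fun<best.fun:best=r
    return best.x,best.fun
dark=lambda i:np.clip((i[...,0]-.735*i[...,1])/37,-.3,1.2) # BGR, grey top on green
E
python3 - <<'E'
from h import *
p=cv2.imread("pics/top0.png")
o=-C["top"]["R"].T@C["top"]["t"];print("cam",o)
for nm,x,y,yaw in [("L1",.559,.189,1.1),("L2",.475,.197,1.6),("front",.437,-.088,1.0),("right",.622,-.274,2.1)]:
  for L in(.06,.045):
    r,f=fitrect(p,"top",L,.03,.02,(x,y,yaw),dark);print(nm,L,r.round(4),f)
E
```

```text
cam [ 0.34863529 -0.08926556  1.46074504]
L1 0.06 [0.5664 0.1918 1.1127] 0.011943664206254043
L1 0.045 [0.5667 0.1919 1.1073] 0.02987406314898003
L2 0.06 [0.4787 0.2002 1.6461] 0.007025248910994363
L2 0.045 [0.4786 0.2001 1.6421] 0.025912871901572508
front 0.06 [ 0.44   -0.0905  0.9744] 0.00423473850587837
front 0.045 [ 0.4398 -0.0906  0.984 ] 0.025273833674678496
right 0.06 [ 0.6235 -0.2753  2.2013] 0.01300168355689824
right 0.045 [ 0.6222 -0.2739  2.1742] 0.002306081094730041
```

```bash
cat >> h.py <<'E'
def fitsil(img,n,parts,z0,p0,feat,pad=14,blur=.8):
    """fit silhouette of union of boxes (rows of corner arrays)"""
    f=feat(img.astype(np.float32))
    q=proj(n,place(np.vstack(parts),p0,z0));u0,v0=np.floor(q.min(0)-pad*.5).astype(int);u1,v1=np.ceil(q.max(0)+pad*.5).astype(int)
    F=cv2.GaussianBlur(f,(0,0),.8)[v0:v1,u0:u1]
    def cost(p):
        M=cv2.GaussianBlur(render([proj(n,place(P,p,z0)) for P in parts],u0-4,v0-4,u1-u0+8,v1-v0+8,8),(0,0),1.0)[4:-4,4:-4]
        A=np.c_[M.ravel(),np.ones(M.size)];k,*_=np.linalg.lstsq(A,F.ravel(),rcond=None)
        return ((A@k-F.ravel())**2).mean()
    best=None
    for d in (-.12,0,.12):
        s=np.array([[0,0,0],[.008,0,0],[0,.008,0],[0,0,.12]])+np.array(p0)+[0,0,d]
        r=minimize(cost,s[0],method="Nelder-Mead",options=dict(initial_simplex=s,xatol=2e-5,fatol=1e-9))
        if best is None or r.fun<best.fun:best=r
    return best.x,best.fun
def nongreen(i):
    s=i.sum(2)+1; g=(i[...,1]-.5*(i[...,0]+i[...,2]))/s
    return 1-np.clip(g/.08,0,1)
JIG=[box(.150,.064,.008,x=.005),box(.132,.008,.015,x=-.004,y=.0205),box(.132,.008,.015,x=-.004,y=-.0205),box(.008,.036,.044,x=.068)]
BLK=[box(.06,.03,.02,x=.034,z=.008)]
STR=[box(.16,.036,.006)]+[box(.03,.03,.02,x=x,z=.006) for x in(-.048,0,.048)]+[box(.004,.014,.03,x=x+s*.018,z=.006) for x in(-.048,0,.048) for s in(-1,1)]
E
python3 - <<'E'
from h import *
for n in("top","scene"):
  p=cv2.imread(f"pics/{n}0.png")
  r,f=fitsil(p,n,JIG+BLK,0,(.647,-.112+.0,1.35),nongreen);print(n,"jig",r.round(4),f)
  s,f=fitsil(p,n,STR,0,(.515,-.385,-.15),nongreen);print(n,"strip",s.round(4),f)
  g=(nongreen(p.astype(np.float32))*255).astype(np.uint8)
  cv2.imwrite(f"pics/ng_{n}.png",g)
  if n=="top":
    lb=lambda i:1-np.clip((i.sum(2)/3-120)/100,0,1)
    b,f=fitrect(p,n,.06,.03,.028,(.66,-.09,r[2]),lb,pad=0);print("laid",b.round(4),f)
    c,s_=np.cos(r[2]),np.sin(r[2]);d=b[:2]-r[:2];print("laid in jig",d@[c,s_],d@[-s_,c],b[2]-r[2])
    for x in(-.048,0,.048):
      c,s_=np.cos(s[2]),np.sin(s[2]);print((s[:2]+np.array([c,s_])*x).round(4))
  v=p.copy()
  for P in JIG+BLK: cv2.polylines(v,[np.int32(cv2.convexHull(np.float32(proj(n,place(P,r))))*16)],True,(0,0,255),1,shift=4)
  for P in STR: cv2.polylines(v,[np.int32(cv2.convexHull(np.float32(proj(n,place(P,s))))*16)],True,(255,0,0),1,shift=4)
  a=v[125:240,285:450] if n=="top" else v[170:260,290:440]
  cv2.imwrite(f"pics/ov_{n}.png",cv2.resize(a,None,fx=4.5,fy=4.5,interpolation=cv2.INTER_NEAREST))
E
```

```text
top jig [ 0.6471 -0.0929  1.3253] 0.002913374626839747
top strip [ 0.5172 -0.3845  0.1928] 0.0025718626052291167
laid [ 0.6632 -0.0977  0.7823] 0.08701301705927451
laid in jig -0.0007809718958465767 -0.016764061419729935 -0.5430140491030093
[ 0.4701 -0.3937]
[ 0.5172 -0.3845]
[ 0.5643 -0.3753]
scene jig [ 0.6506 -0.094   1.3182] 0.11414974386592401
scene strip [ 0.5193 -0.3891  0.1935] 0.03286995455959164
```

View pics/ov_top.png

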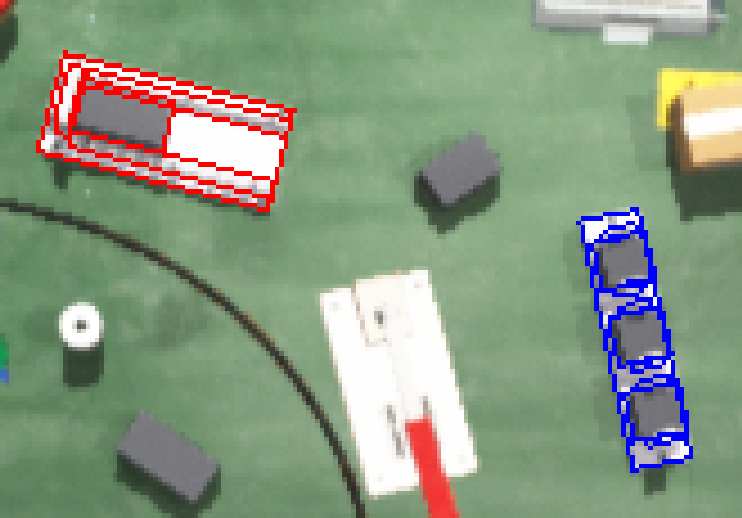

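View pics/ov_scene.png

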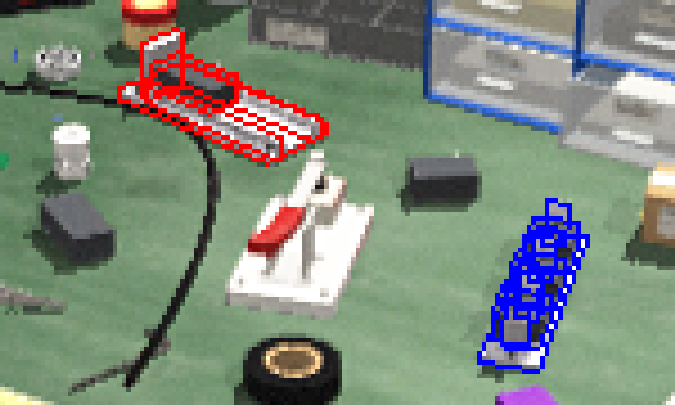

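```bash
cat >> h.py <<'E'
from scipy.spatial.transform import Rotation as Ro
def plan(x,y,z,yaw):
    s=robot.read_state();q=s["eef_rot"];Rc=Ro.from_quat(q[[1,2,3,0]])
    c,sn=np.cos(yaw),np.sin(yaw)
    Rt=Ro.from_matrix(np.array([[c,0,sn*-1],[sn,0,c],[0,-1,0]]))
    rv=(Rt*Rc.inv()).as_rotvec()/np.deg2rad(8)
    print("t",round(s["time_s"],2),"shift",((np.array([x,y,z])-s["tcp_pos"])/.05).round(3),"turn",rv.round(2),"gap",round(s["finger_gap"],4),"tcp",s["tcp_pos"].round(4),"F",s["wrist_force"].round(1))
E
python3 - <<'E'
from h import *
d=np.load("pics/top0.npy");c=C["top"]
v,u=np.mgrid[:400,:640];Y=np.stack([(u-c["cx"])/c["fx"]*d,(v-c["cy"])/c["fy"]*d,d],-1)
X=(Y-c["t"])@c["R"]
# max height on 5cm grid
for gx in np.arange(.9,.05,-.05):
    print(f"{gx:.2f}",[int(1000*np.percentile(X[...,2][m],95)) if (m:=(abs(X[...,0]-gx)<.025)&(abs(X[...,1]-gy)<.025)&(d>0)).sum()>5 else -1 for gy in np.arange(.75,-.55,-.05)])
m=(abs(X[...,0]-.44)<.02)&(abs(X[...,1])<.04); print(np.median(X[...,2][m]))
print(back("top",180,262,.268))
plan(.5664,.1918,.3,1.1127-np.pi/2)
E
```

```text
0.90 [4, 5, 4, -1, -1, -1, 1, 4, 4, 3, 2, 4, 4, 5, 115, 115, 27, 48, 59, 192, 192, 193, 193, 193, 191, -1]
0.85 [25, 24, 5, 4, 156, 148, 118, 117, 5, 3, 191, 181, 5, 5, 118, 118, 120, 129, 121, 191, 193, 193, 192, 193, 193, 6]
0.80 [36, 29, 5, 5, 121, 142, 132, 125, 6, 108, 307, 209, 134, 96, 10, 26, 31, 31, 31, 192, 193, 214, 214, 193, 193, 2]
0.75 [27, 77, 75, 6, 123, 141, 142, 119, 5, 94, 139, 134, 132, 105, 37, 36, 5, 5, 4, 190, 191, 192, 192, 191, 191, 4]
0.70 [-1, 72, 76, 3, 117, 128, 130, 127, 5, 13, 7, 107, 107, 5, 31, 22, 16, 7, 4, 5, 4, 6, 56, 57, 39, 3]
0.65 [-1, -1, -1, 5, 158, 387, 114, 222, 34, 33, 9, 5, 4, 12, 13, 16, 40, 29, 14, 4, 18, 21, 4, 38, 39, 38]
0.60 [-1, -1, -1, -1, -1, 559, 527, 264, 32, 32, 4, 21, 8, 10, 12, 20, 31, 14, 14, 4, 21, 18, 23, 22, 4, 3]
0.55 [-1, -1, -1, -1, -1, 553, 527, 304, 32, 27, 5, 22, 20, 6, 4, 4, 32, 48, 5, 34, 31, 4, 27, 30, 4, 2]
0.50 [-1, -1, -1, -1, 190, 544, 373, 376, 41, 24, 6, 23, 39, 48, 29, 6, 29, 3, 59, 35, 56, 3, 15, 31, 4, 3]
0.45 [-1, -1, -1, -1, 122, 539, 474, 40, 37, 13, 5, 21, 5, 43, 29, 4, 20, 23, 4, 60, 61, 8, 4, 29, 4
[... 261 characters left out ...]
, 43, 4, 4, 4, 4, 3, 6, 4, 4, 10, 9, 10, 3]
0.25 [4, 3, 4, 4, 4, 4, 4, 4, 31, 3, 141, 4, 3, 4, 3, 3, 3, 3, 4, 4, 4, 4, 10, 5, 3, 3]
0.20 [-1, -1, -1, -1, -1, -1, -1, -1, -1, -1, -1, -1, -1, -1, -1, -1, -1, -1, -1, -1, -1, -1, -1, -1, -1, -1]
0.15 [-748, -747, 223, 333, 383, 336, 557, -747, -750, -752, -749, -665, 2, 3, 3, 2, 2, 2, 2, -671, -751, -747, -749, -751, -751, -751]
0.10 [-750, -750, -750, -749, 360, 335, 556, -749, -751, -749, -750, -665, 3, 2, 14, 323, 326, 292, 3, -671, -748, -750, -748, -749, -749, -750]
-0.0006961613403490657
[0.34003043 0.23365664 0.268     ]
t 0.1 shift [ 8.462 -8.318  1.127] turn [  0.    -0.02 -12.87] gap 0.0869 tcp [0.1433 0.6077 0.2437] F [-0.5  0.2 -0.5]
```

Call:
{"name": "apply_moves", "arguments": {
  "moves": [0,0,1,0,0,0,0,0.2,-0.3,2,0,0,0,0,0.5,-0.9,2.8,0,0,0,0,0.9,-1.7,3.4,0,0,0,0,1.3,-2.5,3.5,0,0,0,0.2,1.7,-3.3,3.5,0,0,0,0.48,2.1,-4.1,3.5,0,0,0,0.48,2.5,-4.9,3.5,0,0,-1,0.48,2.9,-5.7,3.5,0,0,-2,0.48,3.3,-6.5,3.5,0,0,-3,0.48,3.8,-7.3,3.5,0,0,-4,0.48,4.4,-8,3.5,0,0,-5,0.48]
}}

```text
time_s: 1.3
tcp_pos: [0.3629, 0.2058, 0.4186]
eef_rot: [-0.672, 0.672, 0.22, -0.222]
wrist_force: [0.0, 0.6, -0.1]
finger_gap: 0.0462
```

```bash
python3 -c "
from h import *
plan(.5664,.1918,.2,1.1127-np.pi/2); print(robot.read_state()['qpos'].round(2))"
```

```text
t 1.3 shift [ 4.07  -0.281 -4.372] turn [-0.   -0.02 -7.83] gap 0.0462 tcp [0.3629 0.2058 0.4186] F [ 0.   0.6 -0.1]
[ 0.25  0.05  1.64 -0.    1.45 -0.39]
```

Call:
{"name": "apply_moves", "arguments": {
  "moves": [0.5,-0.03,0,0,0,-1,0.48,1.1,-0.07,-0.2,0,0,-2,0.48,1.7,-0.11,-0.8,0,0,-3,0.48,2.3,-0.16,-1.6,0,0,-4,0.48,2.9,-0.2,-2.4,0,0,-5,0.48,3.5,-0.24,-3.2,0,0,-6,0.48,4.07,-0.28,-4,0,0,-7,0.48,4.07,-0.28,-4.8,0,-0.02,-7.83,0.48,4.07,-0.28,-5.6,0,-0.02,-7.83,0.48,4.07,-0.28,-6.4,0,-0.02,-7.83,0.48,4.07,-0.28,-7.2,0,-0.02,-7.83,0.48,4.07,-0.28,-7.73,0,-0.02,-7.83,0.48]
}}

```text
time_s: 2.5
tcp_pos: [0.5645, 0.1915, 0.0288]
eef_rot: [-0.688, 0.689, -0.162, 0.159]
wrist_force: [0.3, 0.8, 0.3]
finger_gap: 0.0452
```

```bash
python3 -c "
from h import *
plan(.5664,.1918,.032,1.1127-np.pi/2)
p,d=capture('scene');cv2.imwrite('pics/s1.png',cv2.resize(p[150:260,190:340,::-1],None,fx=5,fy=5,interpolation=cv2.INTER_CUBIC))"
```

```text
t 2.5 shift [0.037 0.006 0.064] turn [ 0.   -0.03 -0.  ] gap 0.0452 tcp [0.5645 0.1915 0.0288] F [0.3 0.8 0.3]
```

View pics/s1.png

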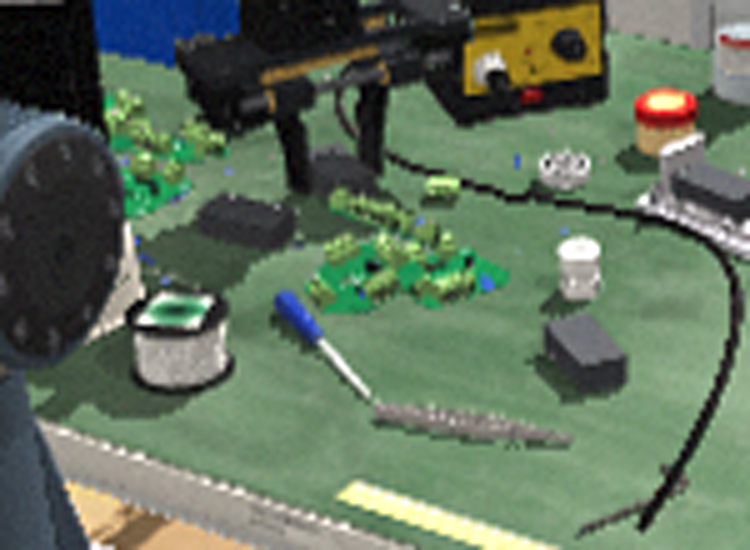

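The fingers straddle L1 (crop pixel ≈340,170). I correct the height and close.

Call:
{"name": "apply_moves", "arguments": {
  "moves": [0.037,0.006,0.064,0,-0.03,0,0.48,0.037,0.006,0.064,0,-0.03,0,0.48,0.037,0.006,0.064,0,-0.03,0,1,0.037,0.006,0.064,0,-0.03,0,1,0.037,0.006,0.064,0,-0.03,0,1,0.037,0.006,0.064,0,-0.03,0,1]
}}

```text
time_s: 3.15
tcp_pos: [0.5658, 0.1915, 0.0303]
eef_rot: [-0.688, 0.689, -0.161, 0.16]
wrist_force: [0.6, -0.8, 6.8]
finger_gap: 0.0301
```

```bash
python3 -c "
from h import *
plan(.5664,.1918,.032,1.1127-np.pi/2)"
```

```text
t 3.15 shift [0.012 0.007 0.034] turn [ 0.01 -0.01 -0.  ] gap 0.0301 tcp [0.5658 0.1915 0.0303] F [ 0.6 -0.8  6.8]
```

Call:
{"name": "apply_moves", "arguments": {
  "moves": [0,0,0,0,0,0,0.6,0,0,0.04,0,0,0,0.6,0,0,0.09,0,0,0,0.6,0,0,0.09,0,0,0,0.6,0,0,0.09,0,0,0,1,0,0,0.09,0,0,0,1,0,0,0.09,0,0,0,1]
}}

```text
time_s: 3.85
tcp_pos: [0.5657, 0.1914, 0.0347]
eef_rot: [-0.688, 0.689, -0.161, 0.16]
wrist_force: [-0.4, 1.1, 0.6]
finger_gap: 0.0296
```

```bash
python3 -c "
from h import *
j=(.6471,-.0929,1.3253)
def J(x,y=0): return j[0]+x*np.cos(j[2])-y*np.sin(j[2]),j[1]+x*np.sin(j[2])+y*np.cos(j[2])
print(J(-.026),J(-.038))
plan(*J(-.036),.12,j[2]-np.pi/2)"
```

```text
(np.float64(0.6407810171989023), np.float64(-0.11812043727534143)) (np.float64(0.6378645635983957), np.float64(-0.1297606390947298))
t 3.85 shift [ 1.453 -6.385  1.706] turn [ 0.01 -0.02  1.52] gap 0.0296 tcp [0.5657 0.1914 0.0347] F [-0.4  1.1  0.6]
```

Call:
{"name": "apply_moves", "arguments": {
  "moves": [0,0,0.6,0,0,0,1,0,0,1.4,0,0,0,1,0.1,-0.4,2.2,0,0,0,1,0.3,-1.2,2.4,0,0,0.3,1,0.5,-2.1,2.4,0,0,0.6,1,0.7,-3,2.4,0,0,0.9,1,0.9,-3.9,2.4,0,0,1.2,1,1.1,-4.8,2.4,0,0,1.52,1,1.3,-5.6,2.2,0,0,1.52,1,1.4,-6.2,1.9,0,-0.02,1.52,1,1.453,-6.385,1.7,0,-0.02,1.52,1,1.453,-6.385,1.7,0,-0.02,1.52,1]
}}

```text
time_s: 5.05
tcp_pos: [0.6368, -0.1288, 0.1172]
eef_rot: [0.702, -0.702, 0.089, -0.086]
wrist_force: [-0.6, 0.9, -2.6]
finger_gap: 0.0297
```

```bash
cat >> h.py <<'E'
j=(.6471,-.0929,1.3253)
def J(x,y=0): return j[0]+x*np.cos(j[2])-y*np.sin(j[2]),j[1]+x*np.sin(j[2])+y*np.cos(j[2])
E
python3 -c "
from h import *
plan(*J(-.036),.0447,j[2]-np.pi/2)
p,d=capture('scene');cv2.imwrite('pics/s2.png',cv2.resize(p[140:240,280:400,::-1],None,fx=6,fy=6,interpolation=cv2.INTER_CUBIC))
p,d=capture('top');cv2.imwrite('pics/t2.png',cv2.resize(p[110:200,260:380,::-1],None,fx=6,fy=6,interpolation=cv2.INTER_CUBIC))"
```

```text
t 5.05 shift [ 0.031  0.019 -1.449] turn [-0.01 -0.03  0.02] gap 0.0297 tcp [ 0.6368 -0.1288  0.1172] F [-0.6  0.9 -2.6]
```

View pics/s2.png

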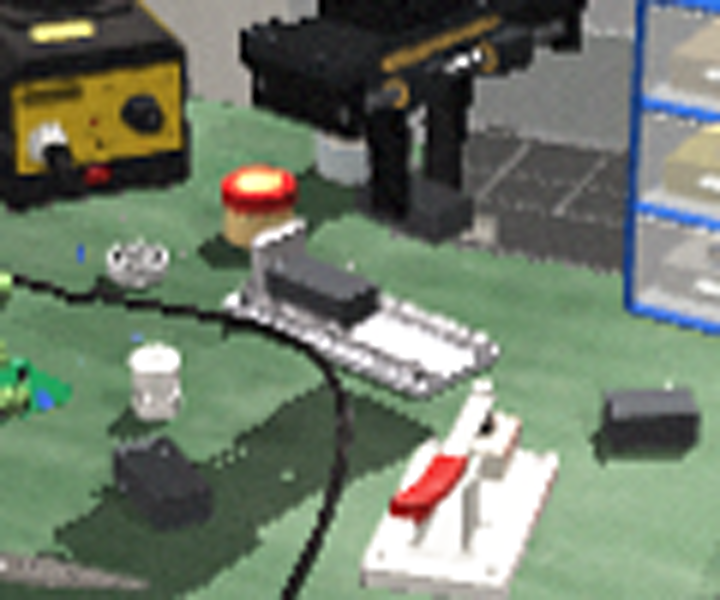

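View pics/t2.png

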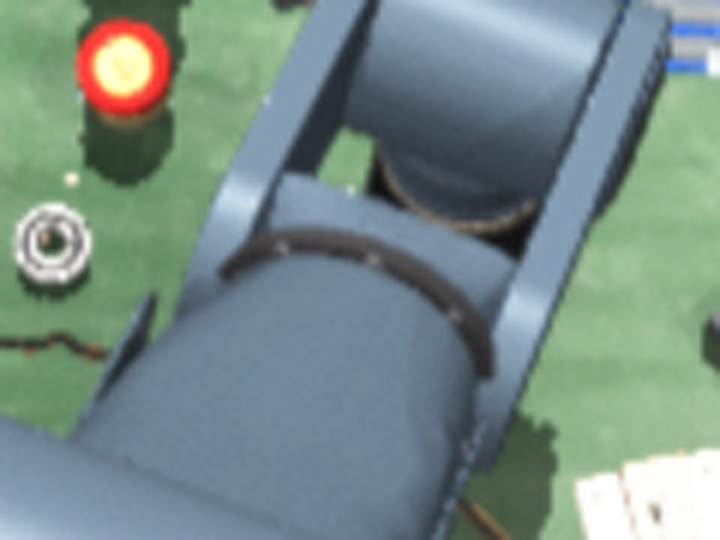

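Call:
{"name": "apply_moves", "arguments": {
  "moves": [0.031,0.019,-0.5,0,-0.03,0.02,1,0.031,0.019,-1,0,-0.03,0.02,1,0.031,0.019,-1.2,0,-0.03,0.02,1,0.031,0.019,-1.3,0,-0.03,0.02,1,0.031,0.019,-1.35,0,-0.03,0.02,1,0.031,0.019,-1.4,0,-0.03,0.02,1,0.031,0.019,-1.45,0,-0.03,0.02,1]
}}

```text
time_s: 5.85
tcp_pos: [0.6397, -0.1257, 0.0474]
eef_rot: [0.702, -0.702, 0.084, -0.087]
wrist_force: [0.5, 0.4, -2.7]
finger_gap: 0.0298
```

```bash
python3 -c "
from h import *
plan(*J(-.036),.0427,j[2]-np.pi/2)
p,d=capture('scene');cv2.imwrite('pics/s3.png',cv2.resize(p[140:240,280:400,::-1],None,fx=6,fy=6,interpolation=cv2.INTER_CUBIC))"
```

```text
t 5.85 shift [-0.027 -0.043 -0.094] turn [ 0.    0.03 -0.02] gap 0.0298 tcp [ 0.6397 -0.1257  0.0474] F [ 0.5  0.4 -2.7]
```

View pics/s3.png

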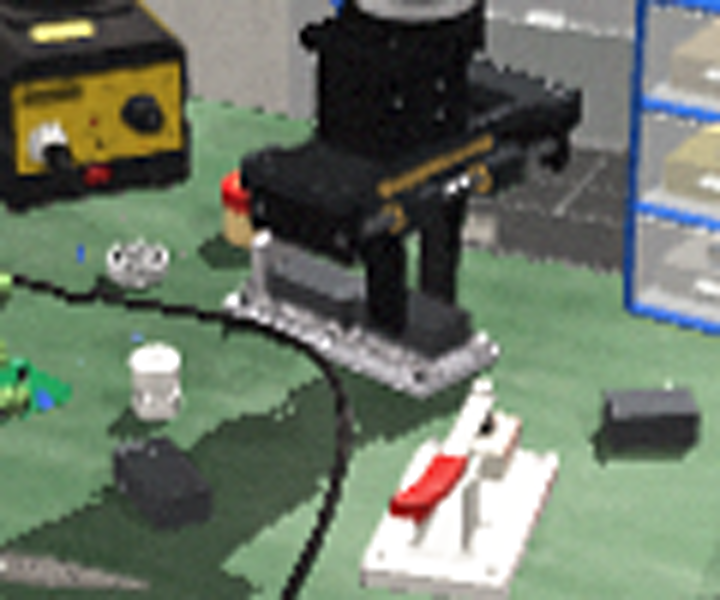

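Call:
{"name": "apply_moves", "arguments": {
  "moves": [-0.027,-0.043,0,0,0.03,-0.02,1,-0.027,-0.043,-0.04,0,0.03,-0.02,1,-0.027,-0.043,-0.07,0,0.03,-0.02,1,-0.027,-0.043,-0.094,0,0.03,-0.02,1,-0.027,-0.043,-0.094,0,0.03,-0.02,1]
}}

```text
time_s: 6.4
tcp_pos: [0.638, -0.1279, 0.0427]
eef_rot: [-0.702, 0.702, -0.087, 0.086]
wrist_force: [-1.0, 0.2, 2.0]
finger_gap: 0.0293
```

```bash
python3 -c "
from h import *
plan(*J(-.036),.0427,j[2]-np.pi/2)"
```

```text
t 6.4 shift [ 0.007  0.002 -0.001] turn [ 0. -0.  0.] gap 0.0293 tcp [ 0.638  -0.1279  0.0427] F [-1.   0.2  2. ]
```

Call:
{"name": "apply_moves", "arguments": {
  "moves": [0.012,0.039,0,0,0,0,1,0.024,0.078,0,0,0,0,1,0.036,0.116,0,0,0,0,1,0.041,0.136,0,0,0,0,1,0.046,0.155,0,0,0,0,1,0.051,0.175,0,0,0,0,1,0.056,0.196,0,0,0,0,1]
}}

```text
time_s: 7.1
tcp_pos: [0.6407, -0.1195, 0.0427]
eef_rot: [-0.701, 0.703, -0.087, 0.086]
wrist_force: [-1.5, -7.4, -0.7]
finger_gap: 0.0294
```

```bash
python3 -c "
from h import *
plan(*J(-.026),.0427,j[2]-np.pi/2)
c,s=np.cos(j[2]),np.sin(j[2]);F=robot.read_state()['wrist_force'];print('Fx',F[0]*c+F[1]*s,'Fy',-F[0]*s+F[1]*c)"
```

```text
t 7.1 shift [ 0.003  0.028 -0.001] turn [ 0.02 -0.01 -0.01] gap 0.0294 tcp [ 0.6407 -0.1195  0.0427] F [-1.5 -7.4 -0.7]
Fx -7.536507177047684 Fy -0.3168393394286222
```

Call:
{"name": "apply_moves", "arguments": {
  "moves": [0.007,0.035,0,0,0,0,1,0.012,0.055,0,0,0,0,1,0.014,0.07,0,0,0,0,1,0.014,0.07,0,0,0,0,1]
}}

```text
time_s: 7.5
tcp_pos: [0.6407, -0.1194, 0.0428]
eef_rot: [-0.699, 0.705, -0.086, 0.085]
wrist_force: [-3.8, -10.8, 0.0]
finger_gap: 0.0296
```

```bash
python3 -c "
from h import *
plan(*J(-.026),.0427,j[2]-np.pi/2)
c,s=np.cos(j[2]),np.sin(j[2]);F=robot.read_state()['wrist_force'];print('Fx',F[0]*c+F[1]*s,'Fy',-F[0]*s+F[1]*c)"
```

```text
t 7.5 shift [ 0.001  0.025 -0.002] turn [ 0.05 -0.02 -0.02] gap 0.0296 tcp [ 0.6407 -0.1194  0.0428] F [ -3.8 -10.8   0. ]
Fx -11.42029881526535 Fy 1.0690866164700044
```

Call:
{"name": "apply_moves", "arguments": {
  "moves": [0,0,0,0,0,0,1,0,0,0,-0.05,0.02,0,0.46,0,0,0,-0.05,0.02,0,0.46,0,0,0.4,-0.05,0.02,0,0.46,0,0,1.2,-0.05,0.02,0,0.46,-0.4,0.1,2,-0.05,0.02,-0.4,0.46,-1.2,0.2,2.2,-0.05,0.02,-1,0.46,-2,0.3,2.2,-0.05,0.02,-1.6,0.46,-2.8,0.4,2.2,-0.05,0.02,-2.2,0.46,-3.5,0.5,2.2,-0.05,0.02,-2.5,0.46,-4,0.58,2.2,-0.05,0.02,-2.5,0.46,-4,0.58,2.2,-0.05,0.02,-2.5,0.46]
}}

```text
time_s: 8.7
tcp_pos: [0.4363, -0.0881, 0.1528]
eef_rot: [-0.672, 0.681, -0.21, 0.203]
wrist_force: [-0.2, -0.3, 0.6]
finger_gap: 0.0469
```

```bash
python3 - <<'E'
from h import *
plan(.44,-.0905,.035,.9744-np.pi/2)
p,d=capture('top');cv2.imwrite('pics/t4r.png',p[:,:,::-1]);cv2.imwrite('pics/t4.png',cv2.resize(p[120:240,280:400,::-1],None,fx=6,fy=5,interpolation=cv2.INTER_CUBIC))
E
```

```text
t 8.7 shift [ 0.073 -0.049 -2.356] turn [ 0.07 -0.1  -0.03] gap 0.0469 tcp [ 0.4363 -0.0881  0.1528] F [-0.2 -0.3  0.6]
```

View pics/t4.png

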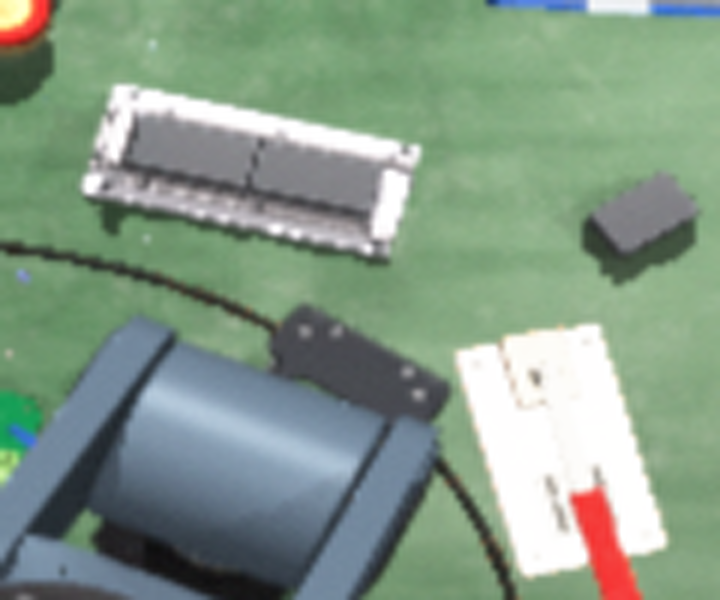

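```bash
python3 - <<'E'
from h import *
p=cv2.imread('pics/t4r.png')
r,f=fitsil(p,"top",JIG+[box(.12,.03,.02,x=.004,z=.008)],0,j,nongreen);print("jig",r.round(4),f)
lb=lambda i:1-np.clip((i.sum(2)/3-115)/60,0,1)
for q,im,L,x in((p,"new",.12,.004),(cv2.imread('pics/top0.png'),"old",.06,.034)):
    f=lb(q.astype(np.float32)); cv2.imwrite(f"pics/lb_{im}.png",cv2.resize((f[125:185,280:360]*255).astype(np.uint8),None,fx=8,fy=8))
    b,e=fitrect(q,"top",L,.03,.028,(*J(x),j[2]),lb,pad=-1);print(im,b.round(4),e, "nominal",np.round(J(x),4))
    d=b[:2]-np.array(j[:2]);print(d@[np.cos(j[2]),np.sin(j[2])],d@[-np.sin(j[2]),np.cos(j[2])])
E
```

```text
jig [ 0.6471 -0.0929  1.3258] 0.003127416977913957
new [ 0.6416 -0.0858  1.3298] 0.030048783733947815 nominal [ 0.6481 -0.089 ]
0.005575369385939815 0.007020718553218776
old [ 0.6501 -0.0576  1.3859] 0.019414457052252337 nominal [ 0.6554 -0.0599]
0.034939829970793146 0.005635105613071096
```

View pics/lb_new.png

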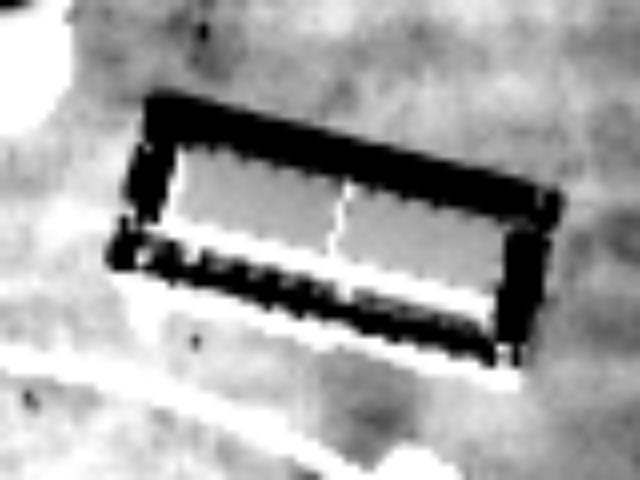

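```bash
cat >> h.py <<'E'
def topgrey(i):
    g=np.exp(-((i-np.array([119,114,113],np.float32))**2).sum(2)/(2*3*10**2)); return g
E
python3 - <<'E'
from h import *
p=cv2.imread('pics/t4r.png');o=cv2.imread('pics/top0.png')
print([p[a,b] for a,b in((147,310),(154,330))],o[147,310])
for q,im,L,x in((p,"new",.12,.004),(o,"old",.06,.034)):
    b,e=fitrect(q,"top",L,.03,.028,(*J(x),j[2]),topgrey,pad=6);print(im,b.round(4),e, "nominal",np.round(J(x),4))
    d=b[:2]-np.array(j[:2]);print((d@[np.cos(j[2]),np.sin(j[2])]).round(4),(d@[-np.sin(j[2]),np.cos(j[2])]).round(4))
s=(.5172,-.3845,.1928)
for x in(-.048,0,.048):
    P=(s[0]+x*np.cos(s[2]),s[1]+x*np.sin(s[2]),s[2])
    b,e=fitrect(o,"top",.03,.03,.026,P,topgrey,pad=4);print(x,np.round(P,4),b.round(4),e)
for nm,P in(("L1",(.5664,.1918,1.1127)),("front",(.44,-.0905,.9744))):
    print(nm,fitrect(o,"top",.06,.03,.02,P,topgrey,pad=8))
E
```

```text
[array([137, 133, 134], dtype=uint8), array([138, 133, 132], dtype=uint8)] [130 125 126]
new [ 0.6399 -0.0853  1.3001] 0.0038700734259128297 nominal [ 0.6481 -0.089 ]
0.0056 0.0088
old [ 0.6518 -0.0584  1.3099] 0.008601377332569188 nominal [ 0.6554 -0.0599]
0.0346 0.0038
-0.048 [ 0.4701 -0.3937  0.1928] [ 0.4707 -0.3932  0.2494] 0.02680482085676581
0 [ 0.5172 -0.3845  0.1928] [ 0.518  -0.3846  0.2093] 0.020375434757276035
0.048 [ 0.5643 -0.3753  0.1928] [ 0.5645 -0.3742  0.3518] 0.020256659844216412
L1 (array([0.56854903, 0.19294784, 1.12787476]), np.float64(0.004166820111113006))
front (array([ 0.44177077, -0.09015749,  0.9755905 ]), np.float64(0.004698453436519832))
```

```bash
cat >> h.py <<'E'
def linfeat(T,D,M,S):
    A=np.c_[np.array([T,D,M,S],float),np.ones(4)];k=np.linalg.solve(A,[1,0,0,0])
    return lambda i:(i@k[:3].astype(np.float32)+np.float32(k[3]))
E
python3 - <<'E'
from h import *
o=cv2.imread('pics/top0.png')
print(o[172:196,223]); 
for nm,P,L in(("L1",(.5664,.1918,1.1127),.06),("L2",(.4787,.2002,1.6461),.06),("front",(.44,-.0905,.9744),.06),("off",(.622,-.274,2.174),.045)):
    u,v=proj("top",[[P[0],P[1],.02]])[0].round().astype(int)
    T=np.median(o[v-2:v+3,u-2:u+3].reshape(-1,3),0)
    for D in((55,53,52),(70,68,67)):
        f=linfeat(T,D,(100,136,102),(49,63,49)); g=f(o.astype(np.float32))
        b,e=fitrect(o,"top",L,.03,.02,P,lambda i:np.clip(f(i),-.4,1.4),pad=10);print(nm,T,b.round(4),e)
E
```

```text
[[112 151 114]
 [112 149 116]
 [117 151 122]
 [117 132 117]
 [119 120 117]
 [121 118 118]
 [123 118 118]
 [121 115 115]
 [123 119 115]
 [123 118 115]
 [121 116 115]
 [121 115 114]
 [122 117 113]
 [119 114 112]
 [116 113 111]
 [ 78  80  75]
 [ 51  62  51]
 [ 54  70  55]
 [ 55  74  57]
 [ 57  76  59]
 [ 69  91  72]
 [107 140 110]
 [123 160 126]
 [126 163 130]]
L1 [121. 116. 115.] [0.5695 0.1777 1.5455] 0.38675876952287863
L1 [121. 116. 115.] [0.5698 0.1853 1.4651] 0.28162171069284136
L2 [120. 115. 113.] [0.4776 0.2027 1.6339] 0.055630234303352066
L2 [120. 115. 113.] [0.4778 0.2019 1.6319] 0.04301629488312404
front [125. 121. 121.] [ 0.457  -0.1286  0.353 ] 0.11674029689097314
front [125. 121. 121.] [ 0.4541 -0.0615 -0.1176] 0.2607998936242097
off [127. 123. 123.] [ 0.6158 -0.2702  1.9684] 0.05920877996877495
off [127. 123. 123.] [ 0.62   -0.2715  2.1348] 0.049233479554295204
```

```bash
cat >> h.py <<'E'
def lin3(T,M=(100,136,102),S=(49,63,49)):
    A=np.c_[np.array([T,M,S],float),np.full(3,100.)];k=np.linalg.pinv(A)@[1,0,0]
    return lambda i:np.clip(i@k[:3].astype(np.float32)+np.float32(k[3]*100),-.3,1.3)
E
python3 - <<'E'
from h import *
o=cv2.imread('pics/top0.png')
for nm,P,L in(("L1",(.5664,.1918,1.1127),.06),("L2",(.4787,.2002,1.6461),.06),("front",(.44,-.0905,.9744),.06),("off",(.622,-.274,2.174),.045)):
    u,v=proj("top",[[P[0],P[1],.02]])[0].round().astype(int)
    T=np.median(o[v-2:v+3,u-2:u+3].reshape(-1,3),0)
    f=lin3(T); b,e=fitrect(o,"top",L,.03,.02,P,f,pad=10);print(nm,T,b.round(4),e)
E
```

```text
L1 [121. 116. 115.] [0.5668 0.192  1.1108] 0.01620144753023175
L2 [120. 115. 113.] [0.479  0.2006 1.6492] 0.00974233022506971
front [125. 121. 121.] [ 0.4403 -0.0906  0.9707] 0.007784078841252367
off [127. 123. 123.] [ 0.6226 -0.274   2.183 ] 0.005098098224909174
```

Call:
{"name": "apply_moves", "arguments": {
  "moves": [0.079,-0.051,0,0.07,-0.1,-0.03,0.46,0.079,-0.051,-0.6,0.07,-0.1,-0.03,0.46,0.079,-0.051,-1.2,0.07,-0.1,-0.03,0.46,0.079,-0.051,-1.8,0.07,-0.1,-0.03,0.46,0.079,-0.051,-2.2,0.07,-0.1,-0.03,0.46,0.079,-0.051,-2.33,0.07,-0.1,-0.03,0.46,0.079,-0.051,-2.33,0.07,-0.1,-0.03,0.46,0.079,-0.051,-2.33,0.07,-0.1,-0.03,0.46]
}}

```text
time_s: 9.55
tcp_pos: [0.4446, -0.0924, 0.037]
eef_rot: [-0.676, 0.676, -0.205, 0.21]
wrist_force: [0.8, -0.4, -0.2]
finger_gap: 0.0469
```

```bash
python3 -c "
from h import *
plan(.4403,-.0906,.035,.972-np.pi/2)"
```

```text
t 9.55 shift [-0.087  0.037 -0.041] turn [ 0.02  0.05 -0.02] gap 0.0469 tcp [ 0.4446 -0.0924  0.037 ] F [ 0.8 -0.4 -0.2]
```

Call:
{"name": "apply_moves", "arguments": {
  "moves": [-0.087,0.037,-0.041,0.02,0.05,-0.02,0.46,-0.087,0.037,-0.041,0.02,0.05,-0.02,0.46,-0.087,0.037,-0.041,0.02,0.05,-0.02,1,-0.087,0.037,-0.041,0.02,0.05,-0.02,1,-0.087,0.037,-0.041,0.02,0.05,-0.02,1,-0.087,0.037,-0.041,0.02,0.05,-0.02,1]
}}

```text
time_s: 10.15
tcp_pos: [0.4405, -0.0906, 0.0353]
eef_rot: [-0.675, 0.676, -0.209, 0.209]
wrist_force: [0.7, 0.5, 2.9]
finger_gap: 0.0291
```

```bash
python3 -c "
from h import *
plan(.4403,-.0906,.035,.972-np.pi/2)"
```

```text
t 10.15 shift [-0.003  0.001 -0.005] turn [0. 0. 0.] gap 0.0291 tcp [ 0.4405 -0.0906  0.0353] F [0.7 0.5 2.9]
```

Call:
{"name": "apply_moves", "arguments": {
  "moves": [0,0,0,0,0,0,0.46,0,0,0,0,0,0,0.46,0,0,0.6,0,0,0,0.46,0,0,1.4,0,0,0,0.46,0.2,-0.4,2.2,0,0,-0.6,0.46,0.5,-1.2,2.7,0,0,-1.4,0.46,0.9,-2,2.7,0,0,-2.3,0.46,1.3,-2.9,2.7,0,0,-3.2,0.46,1.7,-3.8,2.7,0,0,-4.1,0.46,2.1,-4.7,2.7,0,0,-5,0.46,2.4,-5.4,2.7,0,0,-5.58,0.46,2.476,-5.694,2.5,0,0,-5.58,0.46]
}}

```text
time_s: 11.35
tcp_pos: [0.5662, -0.3801, 0.1611]
eef_rot: [-0.545, 0.546, -0.448, 0.453]
wrist_force: [0.5, -0.8, -0.0]
finger_gap: 0.0471
```

Call:
{"name": "apply_moves", "arguments": {
  "moves": [0,0,0,0,0,0,0.46,0,0,0,0,0,0,0.46]
}}

```text
time_s: 11.55
tcp_pos: [0.565, -0.3786, 0.1598]
eef_rot: [-0.545, 0.546, -0.449, 0.451]
wrist_force: [0.7, -0.8, 0.2]
finger_gap: 0.0471
```

```bash
python3 -c "
from h import *
plan(.5643,-.3753,.07,.1928-np.pi/2)
p,d=capture('scene');cv2.imwrite('pics/s5.png',cv2.resize(p[160:290,340:460,::-1],None,fx=5,fy=4.6,interpolation=cv2.INTER_CUBIC))"
```

```text
t 11.55 shift [-0.015  0.066 -1.796] turn [0.02 0.01 0.01] gap 0.0471 tcp [ 0.565  -0.3786  0.1598] F [ 0.7 -0.8  0.2]
```

View pics/s5.png

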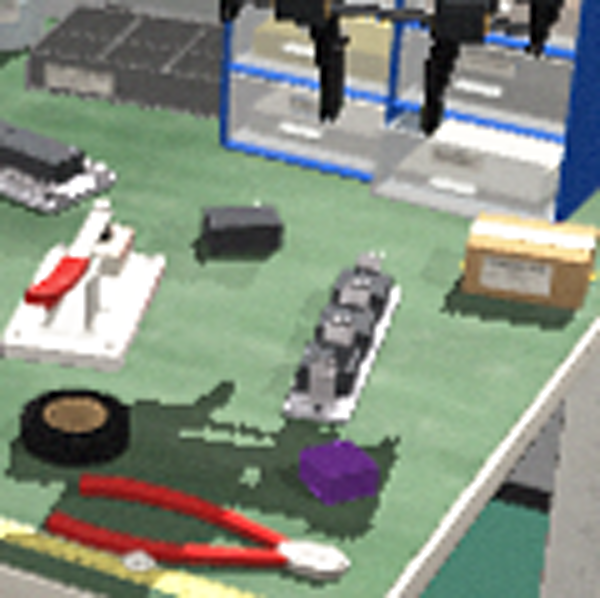

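Call:
{"name": "apply_moves", "arguments": {
  "moves": [-0.015,0.066,-0.6,0.02,0.01,0.01,0.46,-0.015,0.066,-1.2,0.02,0.01,0.01,0.46,-0.015,0.066,-1.7,0.02,0.01,0.01,0.46,-0.015,0.066,-1.8,0.02,0.01,0.01,0.46,-0.015,0.066,-1.8,0.02,0.01,0.01,0.46,-0.015,0.066,-1.8,0.02,0.01,0.01,0.46]
}}

```text
time_s: 12.2
tcp_pos: [0.5652, -0.3745, 0.0719]
eef_rot: [0.546, -0.546, 0.449, -0.45]
wrist_force: [0.4, -0.0, 0.1]
finger_gap: 0.047
```

```bash
python3 -c "
from h import *
plan(.5643,-.3753,.0355,.1928-np.pi/2)
p,d=capture('scene');cv2.imwrite('pics/s6.png',cv2.resize(p[190:270,370:450,::-1],None,fx=8,fy=7,interpolation=cv2.INTER_CUBIC))"
```

```text
t 12.2 shift [-0.017 -0.016 -0.727] turn [ 0.01  0.02 -0.01] gap 0.047 tcp [ 0.5652 -0.3745  0.0719] F [ 0.4 -0.   0.1]
```

View pics/s6.png

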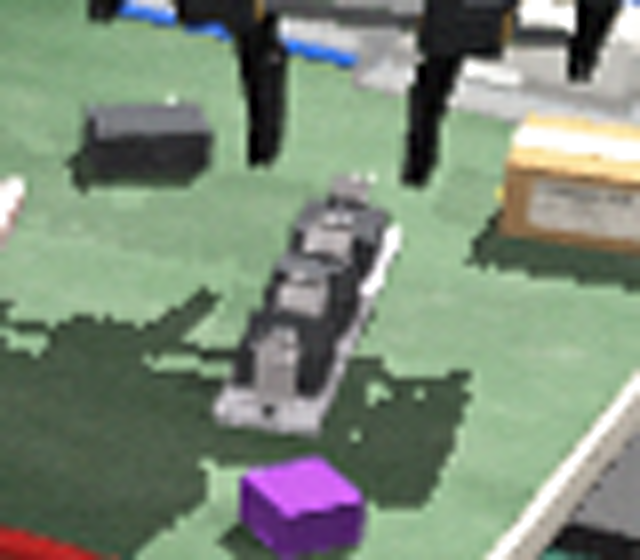

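Call:
{"name": "apply_moves", "arguments": {
  "moves": [-0.017,-0.016,-0.3,0.01,0.02,-0.01,0.46,-0.017,-0.016,-0.6,0.01,0.02,-0.01,0.46,-0.017,-0.016,-0.73,0.01,0.02,-0.01,0.46,-0.017,-0.016,-0.73,0.01,0.02,-0.01,0.46,-0.017,-0.016,-0.73,0.01,0.02,-0.01,0.46]
}}

```text
time_s: 12.75
tcp_pos: [0.5643, -0.3756, 0.0351]
eef_rot: [0.546, -0.546, 0.45, -0.45]
wrist_force: [0.1, -0.2, -0.7]
finger_gap: 0.0469
```

```bash
python3 -c "
from h import *
plan(.5643,-.3753,.0355,.1928-np.pi/2)
p,d=capture('scene');cv2.imwrite('pics/s7.png',cv2.resize(p[190:270,370:450,::-1],None,fx=8,fy=7,interpolation=cv2.INTER_CUBIC))"
```

```text
t 12.75 shift [0.    0.007 0.008] turn [-0.   -0.    0.01] gap 0.0469 tcp [ 0.5643 -0.3756  0.0351] F [ 0.1 -0.2 -0.7]
```

View pics/s7.png

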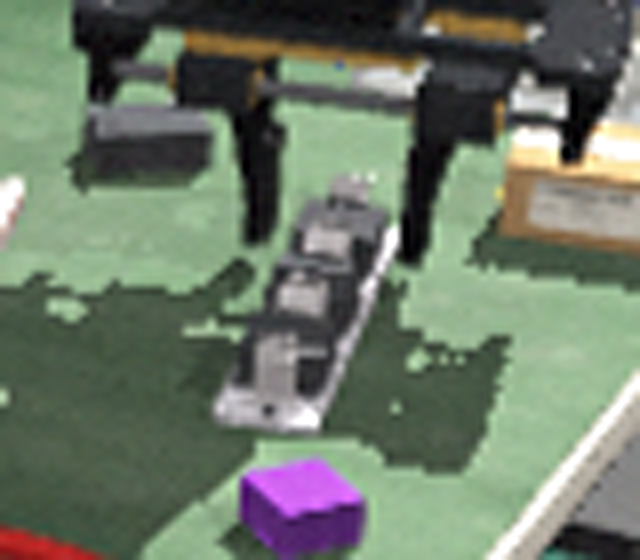

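Call:
{"name": "apply_moves", "arguments": {
  "moves": [0,0.007,0.005,0,0,0,1,0,0.007,0.005,0,0,0,1,0,0.007,0.005,0,0,0,1,0,0.007,0.005,0,0,0,1]
}}

```text
time_s: 13.2
tcp_pos: [0.5648, -0.3757, 0.0363]
eef_rot: [-0.546, 0.546, -0.449, 0.45]
wrist_force: [0.2, -1.0, 0.7]
finger_gap: 0.029
```

```bash
python3 -c "
from h import *
plan(.5643,-.3753,.0355,.1928-np.pi/2)"
```

```text
t 13.2 shift [-0.01   0.008 -0.015] turn [0.01 0.   0.01] gap 0.029 tcp [ 0.5648 -0.3757  0.0363] F [ 0.2 -1.   0.7]
```

Call:
{"name": "apply_moves", "arguments": {
  "moves": [0,0,0.05,0,0,0,1,0,0,0.1,0,0,0,1,0,0,0.16,0,0,0,1,0,0,0.24,0,0,0,1,0,0,0.4,0,0,0,1,0,0,0.7,0,0,0,1,0,0,1.1,0,0,0,1,0,0,1.7,0,0,0,1,0,0,2.2,0,0,0,1,0,0,2.2,0,0,0,1,0,0,2.2,0,0,0,1]
}}

```text
time_s: 14.3
tcp_pos: [0.5653, -0.3765, 0.149]
eef_rot: [-0.545, 0.546, -0.448, 0.452]
wrist_force: [0.6, 0.0, -1.7]
finger_gap: 0.0298
```

```bash
python3 -c "
from h import *
plan(*J(.043),.14,j[2]-np.pi/2)
p,d=capture('scene');cv2.imwrite('pics/s8.png',cv2.resize(p[160:260,350:450,::-1],None,fx=6,fy=6,interpolation=cv2.INTER_CUBIC))"
```

```text
t 14.3 shift [ 1.844  6.506 -0.179] turn [0.01 0.04 8.12] gap 0.0298 tcp [ 0.5653 -0.3765  0.149 ] F [ 0.6  0.  -1.7]
```

View pics/s8.png

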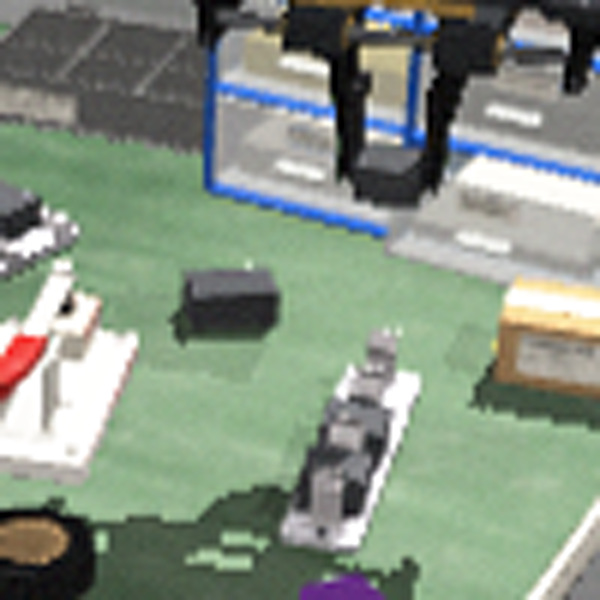

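Call:
{"name": "apply_moves", "arguments": {
  "moves": [0.1,0.3,0,0,0,0.9,1,0.3,1,0,0,0,1.8,1,0.5,1.8,0,0,0,2.7,1,0.7,2.6,0,0,0,3.6,1,0.9,3.4,0,0,0,4.5,1,1.15,4.2,0,0,0,5.4,1,1.4,5,0,0,0,6.3,1,1.6,5.7,-0.1,0,0,7.2,1,1.8,6.3,-0.18,0,0.02,8.1,1,1.844,6.506,-0.18,0.01,0.04,8.12,1,1.844,6.506,-0.18,0.01,0.04,8.12,1,1.844,6.506,-0.18,0.01,0.04,8.12,1]
}}

```text
time_s: 15.55
tcp_pos: [0.6562, -0.0513, 0.1377]
eef_rot: [-0.701, 0.703, -0.088, 0.085]
wrist_force: [0.0, -1.0, -0.5]
finger_gap: 0.0296
```

```bash
python3 -c "
from h import *
plan(*J(.043),.0633,j[2]-np.pi/2)"
```

```text
t 15.55 shift [ 0.027  0.002 -1.487] turn [ 0.01 -0.03  0.01] gap 0.0296 tcp [ 0.6562 -0.0513  0.1377] F [ 0.  -1.  -0.5]
```

Call:
{"name": "apply_moves", "arguments": {
  "moves": [0.027,0.002,-0.5,0.01,-0.03,0.01,1,0.027,0.002,-1,0.01,-0.03,0.01,1,0.027,0.002,-1.4,0.01,-0.03,0.01,1,0.027,0.002,-1.48,0.01,-0.03,0.01,1,0.027,0.002,-1.48,0.01,-0.03,0.01,1,0.027,0.002,-1.48,0.01,-0.03,0.01,1]
}}

```text
time_s: 16.15
tcp_pos: [0.6583, -0.0524, 0.0647]
eef_rot: [-0.701, 0.702, -0.086, 0.087]
wrist_force: [-0.1, 0.3, 0.1]
finger_gap: 0.0298
```

```bash
python3 -c "
from h import *
plan(*J(.043),.0583,j[2]-np.pi/2)
p,d=capture('scene');cv2.imwrite('pics/s9.png',cv2.resize(p[140:240,280:400,::-1],None,fx=6,fy=6,interpolation=cv2.INTER_CUBIC))"
```

```text
t 16.15 shift [-0.015  0.024 -0.129] turn [0.01 0.01 0.01] gap 0.0298 tcp [ 0.6583 -0.0524  0.0647] F [-0.1  0.3  0.1]
```

View pics/s9.png

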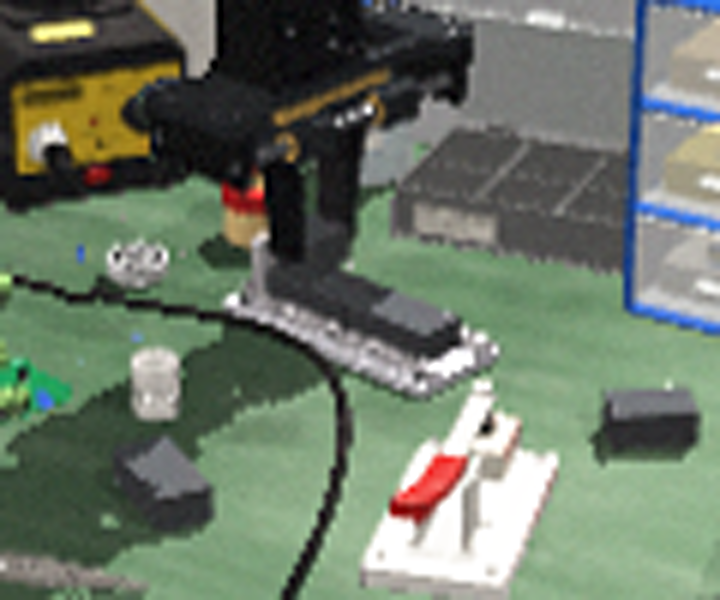

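Call:
{"name": "apply_moves", "arguments": {
  "moves": [-0.015,0.024,-0.04,0.01,0.01,0.01,1,-0.015,0.024,-0.08,0.01,0.01,0.01,1,-0.015,0.024,-0.115,0.01,0.01,0.01,1,-0.015,0.024,-0.125,0.01,0.01,0.01,1,-0.015,0.024,-0.125,0.01,0.01,0.01,1]
}}

```text
time_s: 16.7
tcp_pos: [0.6577, -0.0508, 0.0587]
eef_rot: [0.702, -0.702, 0.086, -0.086]
wrist_force: [-0.5, -0.2, -0.9]
finger_gap: 0.0297
```

```bash
cat >>h.py <<'E'
def FJ():
    c,s=np.cos(j[2]),np.sin(j[2]);st=robot.read_state();F=st['wrist_force'];d=st['tcp_pos'][:2]-np.array(j[:2])
    print('Fjig',np.round([F[0]*c+F[1]*s,-F[0]*s+F[1]*c,F[2]],1),'tcp jig mm',np.round([1e3*(d@[c,s]),1e3*(d@[-s,c]),1e3*st['tcp_pos'][2]],2),'gap',round(st['finger_gap']*1e3,2))
E
python3 -c "
from h import *
FJ();plan(*J(.049),.0583,j[2]-np.pi/2)"
```

```text
Fjig [-0.3  0.4 -0.9] tcp jig mm [ 4.339e+01 -5.000e-02  5.868e+01] gap 29.67
t 16.7 shift [ 0.026  0.109 -0.008] turn [-0.    0.   -0.01] gap 0.0297 tcp [ 0.6577 -0.0508  0.0587] F [-0.5 -0.2 -0.9]
```

Call:
{"name": "apply_moves", "arguments": {
  "moves": [0,0,-0.015,0,0,0,1,0.01,0.04,-0.015,0,0,0,1,0.02,0.08,-0.015,0,0,0,1,0.025,0.1,-0.015,0,0,0,1,0.027,0.11,-0.015,0,0,0,1,0.03,0.12,-0.015,0,0,0,1]
}}

```text
time_s: 17.3
tcp_pos: [0.6594, -0.0454, 0.0582]
eef_rot: [-0.702, 0.702, -0.086, 0.086]
wrist_force: [0.0, -4.5, 3.1]
finger_gap: 0.0294
```

```bash
python3 -c "
from h import *
FJ();plan(*J(.049),.0583,j[2]-np.pi/2)"
```

```text
Fjig [-4.4 -1.1  3.1] tcp jig mm [49.05 -0.38 58.24] gap 29.4
t 17.3 shift [-0.008  0.001  0.001] turn [ 0.01  0.01 -0.01] gap 0.0294 tcp [ 0.6594 -0.0454  0.0582] F [ 0.  -4.5  3.1]
```

Call:
{"name": "apply_moves", "arguments": {
  "moves": [-0.002,0.02,0,0,0,0,1,0,0.035,0,0,0,0,1,0,0.035,0,0,0,0,1]
}}

```text
time_s: 17.6
tcp_pos: [0.6594, -0.0453, 0.0583]
eef_rot: [-0.701, 0.703, -0.085, 0.086]
wrist_force: [-1.8, -6.5, 0.9]
finger_gap: 0.0296
```

```bash
python3 -c "
from h import *
FJ()"
```

```text
Fjig [-6.8  0.2  0.9] tcp jig mm [49.17 -0.33 58.29] gap 29.59
```

Call:
{"name": "apply_moves", "arguments": {
  "moves": [0,0,0,0,0,0,0.46,0,0,0,0,0,0,0.46,0,0,0.4,0,0,0,0.46,0,0,1,0,0,0,0.46,-0.3,-0.1,1.8,0,0,-0.4,0.46,-1.1,-0.25,2,0,0,-1,0.46,-2,-0.4,2,0,0,-1.6,0.46,-2.9,-0.6,2,0,0,-2.2,0.46,-3.7,-0.8,2,0,0,-2.53,0.46,-4.3,-0.9,2,0,0,-2.53,0.46,-4.38,-0.906,2,0,0,-2.53,0.46,-4.38,-0.906,2,0,0,-2.53,0.46]
}}

```text
time_s: 18.8
tcp_pos: [0.4403, -0.0903, 0.1585]
eef_rot: [-0.675, 0.677, -0.208, 0.209]
wrist_force: [0.6, 0.5, -0.7]
finger_gap: 0.0472
```

Call:
{"name": "apply_moves", "arguments": {
  "moves": [0,0,-0.3,0,0,0,0.46,0,0,-0.3,0,0,0,0.46]
}}

```text
time_s: 19.0
tcp_pos: [0.4415, -0.0901, 0.1426]
eef_rot: [-0.675, 0.677, -0.208, 0.208]
wrist_force: [-0.6, 0.1, -0.4]
finger_gap: 0.0467
```

```bash
python3 - <<'E'
from h import *
plan(.4405,-.0906,.0353,.972-np.pi/2)
p,d=capture('top');cv2.imwrite('pics/t10r.png',p[:,:,::-1]);cv2.imwrite('pics/t10.png',cv2.resize(p[120:220,280:400,::-1],None,fx=6,fy=6,interpolation=cv2.INTER_CUBIC))
p,d=capture('scene');cv2.imwrite('pics/s10.png',cv2.resize(p[140:240,280:400,::-1],None,fx=6,fy=6,interpolation=cv2.INTER_CUBIC))
E
```

```text
t 19.0 shift [-0.02  -0.009 -2.147] turn [ 0.02  0.   -0.01] gap 0.0467 tcp [ 0.4415 -0.0901  0.1426] F [-0.6  0.1 -0.4]
```

View pics/t10.png

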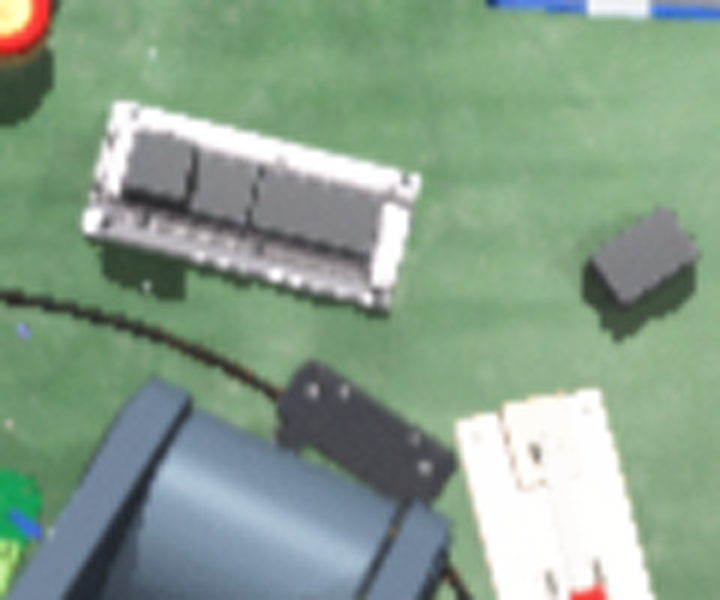

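View pics/s10.png

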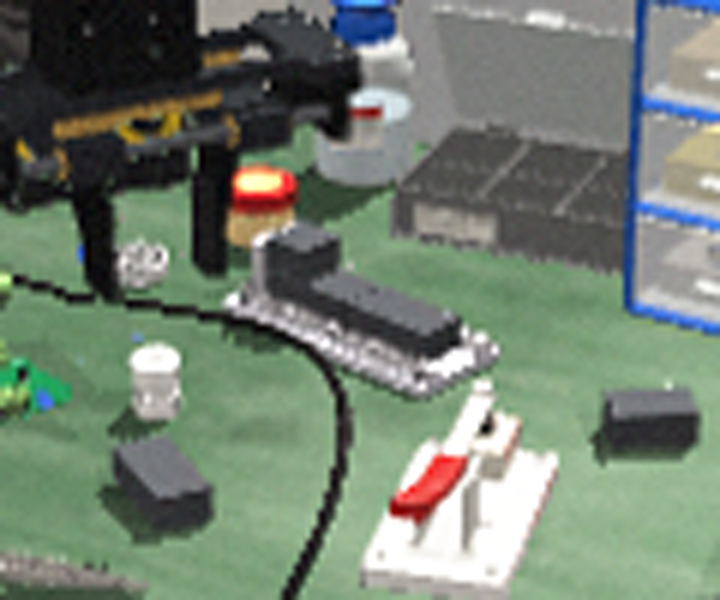

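Call:
{"name": "apply_moves", "arguments": {
  "moves": [-0.02,-0.009,-0.6,0.02,0,-0.01,0.46,-0.02,-0.009,-1.3,0.02,0,-0.01,0.46,-0.02,-0.009,-1.9,0.02,0,-0.01,0.46,-0.02,-0.009,-2.14,0.02,0,-0.01,0.46,-0.02,-0.009,-2.14,0.02,0,-0.01,0.46,-0.02,-0.009,-2.14,0.02,0,-0.01,0.46]
}}

```text
time_s: 19.7
tcp_pos: [0.4415, -0.0908, 0.0365]
eef_rot: [-0.676, 0.676, -0.208, 0.209]
wrist_force: [-0.1, -0.3, -0.5]
finger_gap: 0.0472
```

```bash
python3 -c "
from h import *
plan(.4405,-.0906,.0353,.972-np.pi/2)"
```

```text
t 19.7 shift [-0.019  0.004 -0.024] turn [ 0.    0.01 -0.  ] gap 0.0472 tcp [ 0.4415 -0.0908  0.0365] F [-0.1 -0.3 -0.5]
```

Close and lift to z≈0.15 (known centred grip from before).

Call:
{"name": "apply_moves", "arguments": {
  "moves": [-0.019,0.004,-0.024,0,0,0,0.46,-0.019,0.004,-0.024,0,0,0,1,-0.019,0.004,-0.024,0,0,0,1,-0.019,0.004,-0.024,0,0,0,1,-0.019,0.004,-0.024,0,0,0,1]
}}

```text
time_s: 20.2
tcp_pos: [0.4408, -0.0907, 0.0358]
eef_rot: [-0.676, 0.676, -0.207, 0.209]
wrist_force: [-0.4, 1.1, 4.8]
finger_gap: 0.0292
```

```bash
python3 -c "
from h import *
plan(*J(-.004),.13,j[2]-np.pi/2)"
```

```text
t 20.2 shift [ 4.108 -0.122  1.884] turn [0.   0.02 2.53] gap 0.0292 tcp [ 0.4408 -0.0907  0.0358] F [-0.4  1.1  4.8]
```

Call:
{"name": "apply_moves", "arguments": {
  "moves": [0,0,0.6,0,0,0,1,0,0,1.4,0,0,0,1,0.3,0,2.2,0,0,0.3,1,1.1,-0.03,2.4,0,0,0.9,1,1.9,-0.06,2.4,0,0,1.5,1,2.7,-0.09,2.4,0,0,2.1,1,3.4,-0.11,2.3,0,0,2.53,1,3.9,-0.122,2.1,0,0,2.53,1,4.108,-0.122,1.9,0,0.02,2.53,1,4.108,-0.122,1.9,0,0.02,2.53,1,4.108,-0.122,1.9,0,0.02,2.53,1]
}}

```text
time_s: 21.3
tcp_pos: [0.6439, -0.0963, 0.1297]
eef_rot: [0.702, -0.702, 0.088, -0.085]
wrist_force: [-0.5, 0.2, -2.1]
finger_gap: 0.0293
```

```bash
python3 -c "
from h import *
FJ();plan(*J(-.004),.0698,j[2]-np.pi/2)"
```

```text
Fjig [ 0.   0.5 -2.1] tcp jig mm [ -4.07   2.29 129.65] gap 29.34
t 21.3 shift [ 0.045 -0.01  -1.197] turn [-0.01 -0.03 -0.  ] gap 0.0293 tcp [ 0.6439 -0.0963  0.1297] F [-0.5  0.2 -2.1]
```

Call:
{"name": "apply_moves", "arguments": {
  "moves": [0.035,-0.01,-0.3,0,-0.03,0,1,0.035,-0.01,-0.7,0,-0.03,0,1,0.035,-0.01,-1.05,0,-0.03,0,1,0.035,-0.01,-1.18,0,-0.03,0,1,0.035,-0.01,-1.18,0,-0.03,0,1,0.035,-0.01,-1.18,0,-0.03,0,1]
}}

```text
time_s: 21.9
tcp_pos: [0.6457, -0.097, 0.0716]
eef_rot: [0.702, -0.702, 0.086, -0.087]
wrist_force: [-0.1, 0.1, -2.2]
finger_gap: 0.0297
```

```bash
python3 -c "
from h import *
FJ();plan(*J(-.003,-.0002),.0638,j[2]-np.pi/2)"
```

```text
Fjig [ 0.1  0.1 -2.2] tcp jig mm [-4.29  0.41 71.6 ] gap 29.68
t 21.9 shift [ 0.018  0.022 -0.156] turn [-0.  0. -0.] gap 0.0297 tcp [ 0.6457 -0.097   0.0716] F [-0.1  0.1 -2.2]
```

Call:
{"name": "apply_moves", "arguments": {
  "moves": [0.018,0.022,-0.05,0,0,0,1,0.018,0.022,-0.11,0,0,0,1,0.018,0.022,-0.15,0,0,0,1,0.018,0.022,-0.16,0,0,0,1,0.018,0.022,-0.16,0,0,0,1]
}}

```text
time_s: 22.4
tcp_pos: [0.6466, -0.0958, 0.0639]
eef_rot: [0.702, -0.702, 0.086, -0.087]
wrist_force: [-0.6, -0.3, 0.9]
finger_gap: 0.0296
```

```bash
python3 -c "
from h import *
FJ();plan(*J(.004,-.0003),.0638,j[2]-np.pi/2)"
```

```text
Fjig [-0.4  0.5  0.9] tcp jig mm [-2.93 -0.26 63.94] gap 29.65
t 22.4 shift [ 0.035  0.134 -0.003] turn [-0.  0. -0.] gap 0.0296 tcp [ 0.6466 -0.0958  0.0639] F [-0.6 -0.3  0.9]
```

Call:
{"name": "apply_moves", "arguments": {
  "moves": [0.01,0.04,0,0,0,0,1,0.02,0.08,0,0,0,0,1,0.026,0.105,0,0,0,0,1,0.031,0.122,0,0,0,0,1,0.036,0.14,0,0,0,0,1,0.041,0.158,0,0,0,0,1,0.041,0.158,0,0,0,0,1]
}}

```text
time_s: 23.1
tcp_pos: [0.6485, -0.0891, 0.064]
eef_rot: [-0.701, 0.702, -0.086, 0.086]
wrist_force: [-1.4, -4.1, -0.1]
finger_gap: 0.0298
```

```bash
python3 -c "
from h import *
FJ();plan(*J(.004,-.0003),.0638,j[2]-np.pi/2)"
```

```text
Fjig [-4.4  0.3 -0.1] tcp jig mm [ 4.01 -0.39 63.97] gap 29.83
t 23.1 shift [-0.002  0.    -0.003] turn [ 0.01 -0.   -0.01] gap 0.0298 tcp [ 0.6485 -0.0891  0.064 ] F [-1.4 -4.1 -0.1]
```

Call:
{"name": "apply_moves", "arguments": {
  "moves": [0.006,0.035,0,0,0,0,1,0.01,0.05,0,0,0,0,1,0.01,0.05,0,0,0,0,1]
}}

```text
time_s: 23.4
tcp_pos: [0.6485, -0.089, 0.064]
eef_rot: [-0.7, 0.704, -0.086, 0.086]
wrist_force: [-2.1, -8.3, -0.6]
finger_gap: 0.0294
```

```bash
python3 -c "
from h import *
FJ();plan(.5172,-.3845,.16,.1928-np.pi/2)"
```

```text
Fjig [-8.6  0.1 -0.6] tcp jig mm [ 4.14 -0.39 63.99] gap 29.41
t 23.4 shift [-2.626 -5.91   1.92 ] turn [ 0.03 -0.03 -8.12] gap 0.0294 tcp [ 0.6485 -0.089   0.064 ] F [-2.1 -8.3 -0.6]
```

Call:
{"name": "apply_moves", "arguments": {
  "moves": [0,0,0,0,0,0,0.46,0,0,0,0.03,-0.03,0,0.46,0,0,0.4,0.03,-0.03,0,0.46,0,0,1.1,0.03,-0.03,0,0.46,-0.2,-0.4,1.8,0.03,-0.03,-0.9,0.46,-0.5,-1.1,2,0.03,-0.03,-1.8,0.46,-0.9,-2,2,0.03,-0.03,-2.7,0.46,-1.3,-2.9,2,0.03,-0.03,-3.6,0.46,-1.7,-3.8,2,0.03,-0.03,-4.5,0.46,-2.1,-4.7,2,0.03,-0.03,-5.4,0.46,-2.4,-5.4,2,0.03,-0.03,-6.3,0.46,-2.626,-5.8,2,0.03,-0.03,-7.2,0.46]
}}

```text
time_s: 24.6
tcp_pos: [0.5165, -0.3818, 0.1643]
eef_rot: [0.572, -0.572, 0.415, -0.417]
wrist_force: [-0.0, -0.0, 0.5]
finger_gap: 0.047
```

```bash
python3 - <<'E'
from h import *
plan(.5172,-.3845,.12,.1928-np.pi/2)
p,d=capture('top');cv2.imwrite('pics/t11r.png',p[:,:,::-1]);cv2.imwrite('pics/t11.png',cv2.resize(p[120:220,280:400,::-1],None,fx=6,fy=6,interpolation=cv2.INTER_CUBIC))
E
```

```text
t 24.6 shift [ 0.014 -0.054 -0.885] turn [ 0.01  0.02 -0.87] gap 0.047 tcp [ 0.5165 -0.3818  0.1643] F [-0.  -0.   0.5]
```

View pics/t11.png

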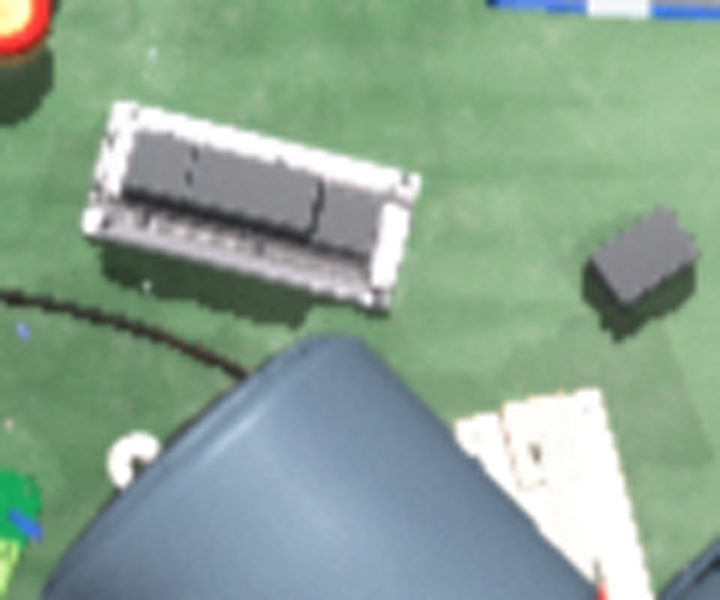

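Call:
{"name": "apply_moves", "arguments": {
  "moves": [0.014,-0.054,-0.3,0.01,0.02,-0.87,0.46,0.014,-0.054,-0.9,0.01,0.02,-0.87,0.46,0.014,-0.054,-1.5,0.01,0.02,-0.87,0.46,0.014,-0.054,-1.85,0.01,0.02,-0.87,0.46,0.014,-0.054,-1.85,0.01,0.02,-0.87,0.46,0.014,-0.054,-1.85,0.01,0.02,-0.87,0.46]
}}

```text
time_s: 25.25
tcp_pos: [0.5164, -0.3865, 0.0719]
eef_rot: [-0.544, 0.545, -0.451, 0.451]
wrist_force: [0.7, 0.0, 0.2]
finger_gap: 0.0467
```

```bash
python3 - <<'E'
from h import *
plan(.5173,-.3848,.036,.1928-np.pi/2)
E
```

```text
t 25.25 shift [ 0.017  0.034 -0.717] turn [ 0.01 -0.01  0.03] gap 0.0467 tcp [ 0.5164 -0.3865  0.0719] F [0.7 0.  0.2]
```

Call:
{"name": "apply_moves", "arguments": {
  "moves": [0.017,0.034,-0.2,0.01,-0.01,0.03,0.46,0.017,0.034,-0.45,0.01,-0.01,0.03,0.46,0.017,0.034,-0.65,0.01,-0.01,0.03,0.46,0.017,0.034,-0.717,0.01,-0.01,0.03,0.46,0.017,0.034,-0.717,0.01,-0.01,0.03,0.46]
}}

```text
time_s: 25.75
tcp_pos: [0.5168, -0.3844, 0.035]
eef_rot: [0.546, -0.546, 0.45, -0.449]
wrist_force: [-0.6, -0.8, -0.1]
finger_gap: 0.0472
```

```bash
python3 - <<'E'
from h import *
plan(.5173,-.3848,.036,.1928-np.pi/2)
p,d=capture('scene');cv2.imwrite('pics/s12.png',cv2.resize(p[190:270,370:450,::-1],None,fx=8,fy=7,interpolation=cv2.INTER_CUBIC))
E
```

```text
t 25.75 shift [ 0.01  -0.008  0.02 ] turn [-0.01 -0.01  0.  ] gap 0.0472 tcp [ 0.5168 -0.3844  0.035 ] F [-0.6 -0.8 -0.1]
```

View pics/s12.png

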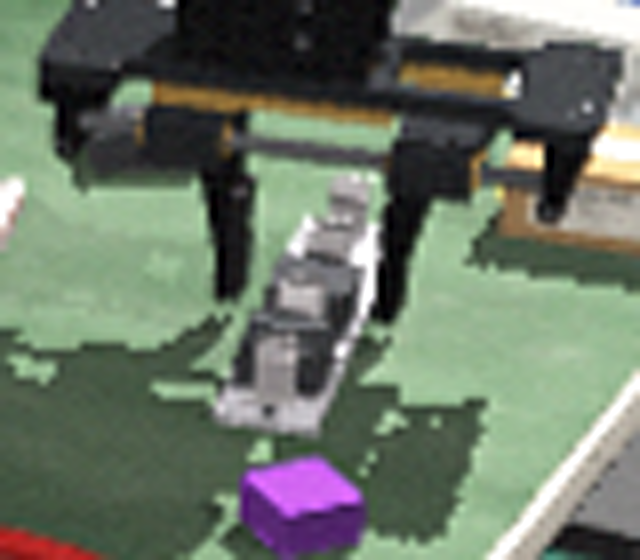

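Call:
{"name": "apply_moves", "arguments": {
  "moves": [0.01,-0.008,0.02,0,0,0,0.46,0.01,-0.008,0.02,0,0,0,1,0.01,-0.008,0.02,0,0,0,1,0.01,-0.008,0.02,0,0,0,1,0.01,-0.008,0.02,0,0,0,1]
}}

```text
time_s: 26.3
tcp_pos: [0.5178, -0.3854, 0.0369]
eef_rot: [0.546, -0.546, 0.45, -0.45]
wrist_force: [0.7, -0.3, 1.3]
finger_gap: 0.0301
```

```bash
python3 - <<'E'
from h import *
plan(.5173,-.3848,.036,.1928-np.pi/2)
E
```

```text
t 26.3 shift [-0.009  0.011 -0.018] turn [-0.  0.  0.] gap 0.0301 tcp [ 0.5178 -0.3854  0.0369] F [ 0.7 -0.3  1.3]
```

Gripped; block underside is 30.9 mm below the TCP. Pull straight up.

Call:
{"name": "apply_moves", "arguments": {
  "moves": [0,0,0.05,0,0,0,1,0,0,0.1,0,0,0,1,0,0,0.16,0,0,0,1,0,0,0.24,0,0,0,1,0,0,0.4,0,0,0,1,0,0,0.7,0,0,0,1,0,0,1.1,0,0,0,1,0,0,1.7,0,0,0,1,0,0,2.2,0,0,0,1,0,0,2.2,0,0,0,1,0,0,2.2,0,0,0,1]
}}

```text
time_s: 27.4
tcp_pos: [0.5182, -0.3861, 0.1494]
eef_rot: [-0.546, 0.546, -0.448, 0.451]
wrist_force: [-0.1, 0.5, -1.7]
finger_gap: 0.0296
```

```bash
python3 -c "
from h import *
plan(*J(-.049),.14,j[2]-np.pi/2)
p,d=capture('scene');cv2.imwrite('pics/s13.png',cv2.resize(p[160:260,350:450,::-1],None,fx=6,fy=6,interpolation=cv2.INTER_CUBIC))"
```

```text
t 27.4 shift [ 2.34   4.914 -0.187] turn [0.01 0.03 8.11] gap 0.0296 tcp [ 0.5182 -0.3861  0.1494] F [-0.1  0.5 -1.7]
```

View pics/s13.png

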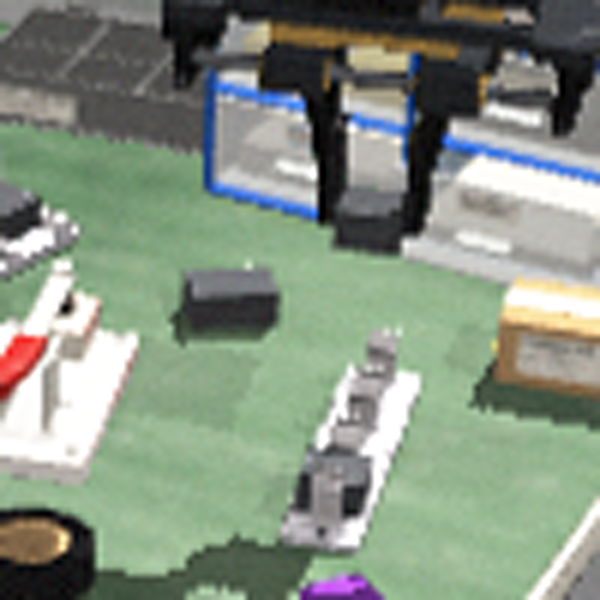

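Call:
{"name": "apply_moves", "arguments": {
  "moves": [0.2,0.4,0,0,0,0.9,1,0.45,1,0,0,0,1.8,1,0.7,1.6,0,0,0,2.7,1,1,2.2,0,0,0,3.6,1,1.3,2.8,0,0,0,4.5,1,1.6,3.4,0,0,0,5.4,1,1.9,4,0,0,0,6.3,1,2.15,4.5,-0.1,0,0,7.2,1,2.3,4.8,-0.18,0,0.02,8.1,1,2.34,4.914,-0.18,0.01,0.03,8.11,1,2.34,4.914,-0.18,0.01,0.03,8.11,1,2.34,4.914,-0.18,0.01,0.03,8.11,1]
}}

```text
time_s: 28.65
tcp_pos: [0.634, -0.1404, 0.1384]
eef_rot: [-0.701, 0.702, -0.089, 0.086]
wrist_force: [0.4, -0.2, -1.1]
finger_gap: 0.0293
```

```bash
python3 -c "
from h import *
FJ();plan(*J(-.048,-.0002),.0645,j[2]-np.pi/2)"
```

```text
Fjig [-0.1 -0.4 -1.1] tcp jig mm [-49.29   1.15 138.41] gap 29.26
t 28.65 shift [ 0.032  0.018 -1.478] turn [ 0.01 -0.03  0.02] gap 0.0293 tcp [ 0.634  -0.1404  0.1384] F [ 0.4 -0.2 -1.1]
```

Call:
{"name": "apply_moves", "arguments": {
  "moves": [0.027,0.018,-0.5,0.01,-0.03,0.01,1,0.027,0.018,-1,0.01,-0.03,0.01,1,0.027,0.018,-1.35,0.01,-0.03,0.01,1,0.027,0.018,-1.45,0.01,-0.03,0.01,1,0.027,0.018,-1.45,0.01,-0.03,0.01,1,0.027,0.018,-1.45,0.01,-0.03,0.01,1]
}}

```text
time_s: 29.25
tcp_pos: [0.6359, -0.1405, 0.0669]
eef_rot: [-0.702, 0.702, -0.087, 0.088]
wrist_force: [0.5, 0.4, -0.8]
finger_gap: 0.0299
```

```bash
python3 -c "
from h import *
FJ();plan(*J(-.047,-.0002),.0587,j[2]-np.pi/2)"
```

```text
Fjig [ 0.5 -0.4 -0.8] tcp jig mm [-48.86  -0.73  66.87] gap 29.94
t 29.25 shift [-0.001  0.039 -0.163] turn [0.   0.01 0.02] gap 0.0299 tcp [ 0.6359 -0.1405  0.0669] F [ 0.5  0.4 -0.8]
```

Call:
{"name": "apply_moves", "arguments": {
  "moves": [-0.001,0.039,-0.06,0,0.01,0.02,1,-0.001,0.039,-0.12,0,0.01,0.02,1,-0.001,0.039,-0.16,0,0.01,0.02,1,-0.001,0.039,-0.17,0,0.01,0.02,1,-0.001,0.039,-0.17,0,0.01,0.02,1]
}}

```text
time_s: 29.75
tcp_pos: [0.636, -0.1385, 0.0589]
eef_rot: [-0.702, 0.702, -0.086, 0.087]
wrist_force: [-0.6, 0.2, 1.9]
finger_gap: 0.0293
```

```bash
python3 -c "
from h import *
FJ();plan(*J(-.041,-.0003),.0587,j[2]-np.pi/2)"
```

```text
Fjig [-0.   0.6  1.9] tcp jig mm [-46.9   -0.36  58.87] gap 29.31
t 29.75 shift [ 0.028  0.115 -0.003] turn [ 0.  0. -0.] gap 0.0293 tcp [ 0.636  -0.1385  0.0589] F [-0.6  0.2  1.9]
```

Call:
{"name": "apply_moves", "arguments": {
  "moves": [0.01,0.04,0,0,0,0,1,0.019,0.075,0,0,0,0,1,0.024,0.095,0,0,0,0,1,0.029,0.115,0,0,0,0,1,0.034,0.135,0,0,0,0,1,0.039,0.155,0,0,0,0,1,0.044,0.17,0,0,0,0,1,0.044,0.17,0,0,0,0,1]
}}

```text
time_s: 30.55
tcp_pos: [0.6377, -0.1326, 0.0589]
eef_rot: [-0.7, 0.703, -0.086, 0.086]
wrist_force: [-2.7, -8.3, 0.5]
finger_gap: 0.0293
```

```bash
python3 -c "
from h import *
FJ();plan(*J(-.041,-.0003),.0587,j[2]-np.pi/2)"
```

```text
Fjig [-8.7  0.6  0.5] tcp jig mm [-40.81  -0.57  58.92] gap 29.31
t 30.55 shift [-0.006 -0.002 -0.004] turn [ 0.03 -0.   -0.01] gap 0.0293 tcp [ 0.6377 -0.1326  0.0589] F [-2.7 -8.3  0.5]
```

Call:
{"name": "apply_moves", "arguments": {
  "moves": [0,0,0,0,0,0,0.46,0,0,0,0,0,0,0.46,0,0,0.1,0.03,0,0,0.46,0.03,0.14,0.1,0.03,0,0,0.46,0.065,0.288,0,0.03,0,0,0.46,0.065,0.288,-0.1,0.03,0,0,0.46,0.065,0.288,-0.1,0.03,0,0,0.46]
}}

```text
time_s: 31.25
tcp_pos: [0.6402, -0.1172, 0.0527]
eef_rot: [0.702, -0.702, 0.087, -0.085]
wrist_force: [-0.1, 0.1, -0.6]
finger_gap: 0.047
```

```bash
python3 -c "
from h import *
FJ();plan(*J(-.026,-.0003),.041,j[2]-np.pi/2)
p,d=capture('scene');cv2.imwrite('pics/s14.png',cv2.resize(p[140:240,280:400,::-1],None,fx=6,fy=6,interpolation=cv2.INTER_CUBIC))"
```

```text
Fjig [ 0.   0.1 -0.6] tcp jig mm [-25.2    0.77  52.74] gap 46.99
t 31.25 shift [ 0.017 -0.021 -0.235] turn [-0.   -0.02 -0.02] gap 0.047 tcp [ 0.6402 -0.1172  0.0527] F [-0.1  0.1 -0.6]
```

View pics/s14.png

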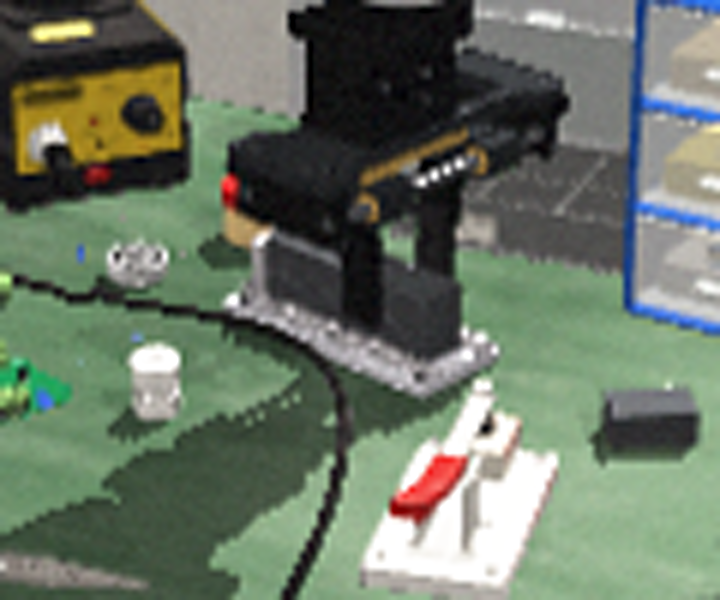

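Call:
{"name": "apply_moves", "arguments": {
  "moves": [0.017,-0.021,-0.1,0,-0.02,-0.02,0.46,0.017,-0.021,-0.2,0,-0.02,-0.02,0.46,0.017,-0.021,-0.235,0,-0.02,-0.02,0.46,0.017,-0.021,-0.235,0,-0.02,-0.02,0.46,0.017,-0.021,-0.235,0,-0.02,-0.02,0.46]
}}

```text
time_s: 31.8
tcp_pos: [0.6413, -0.1188, 0.0412]
eef_rot: [0.702, -0.702, 0.087, -0.087]
wrist_force: [-0.4, 0.4, 0.5]
finger_gap: 0.047
```

```bash
python3 -c "
from h import *
FJ();plan(*J(-.026,-.0003),.041,j[2]-np.pi/2)"
```

```text
Fjig [0.3 0.4 0.5] tcp jig mm [-26.52  -0.66  41.23] gap 47.0
t 31.8 shift [-0.005  0.012 -0.005] turn [-0.    0.    0.01] gap 0.047 tcp [ 0.6413 -0.1188  0.0412] F [-0.4  0.4  0.5]
```

Call:
{"name": "apply_moves", "arguments": {
  "moves": [-0.005,0.012,0,0,0,0.01,0.46,-0.005,0.012,0,0,0,0.01,0.6,-0.005,0.012,0,0,0,0.01,0.7,-0.005,0.012,0,0,0,0.01,1,-0.005,0.012,0,0,0,0.01,1]
}}

```text
time_s: 32.3
tcp_pos: [0.6411, -0.1181, 0.0414]
eef_rot: [0.702, -0.702, 0.086, -0.087]
wrist_force: [0.1, -0.3, 0.8]
finger_gap: 0.0294
```

```bash
python3 -c "
from h import *
FJ()"
```

```text
Fjig [-0.3 -0.2  0.8] tcp jig mm [-25.94  -0.29  41.35] gap 29.4
```

Call:
{"name": "apply_moves", "arguments": {
  "moves": [0,0,0,0,0,0,0.46,0,0,0,0,0,0,0.46,0,0,0.15,0,0,0,0.46,0.05,0.2,0.2,0,0,0,0.46,0.145,0.58,0.2,0,0,0,0.46,0.23,0.92,0.2,0,0,0,0.46,0.291,1.164,0.15,0,0,0,0.46,0.291,1.164,0.05,0,0,0,0.46,0.291,1.164,0.05,0,0,0,0.46,0.291,1.164,0.05,0,0,0,0.46]
}}

```text
time_s: 33.3
tcp_pos: [0.6553, -0.0603, 0.0434]
eef_rot: [0.702, -0.702, 0.087, -0.086]
wrist_force: [-0.1, -0.1, -0.4]
finger_gap: 0.0468
```

```bash
python3 -c "
from h import *
FJ();plan(*J(.034,-.0003),.041,j[2]-np.pi/2)"
```

```text
Fjig [-0.1  0.1 -0.4] tcp jig mm [ 3.357e+01 -3.000e-02  4.337e+01] gap 46.8
t 33.3 shift [ 0.007  0.007 -0.047] turn [-0. -0. -0.] gap 0.0468 tcp [ 0.6553 -0.0603  0.0434] F [-0.1 -0.1 -0.4]
```

Call:
{"name": "apply_moves", "arguments": {
  "moves": [0.007,0.007,-0.045,0,0,0,0.46,0.007,0.007,-0.045,0,0,0,0.46,0.007,0.007,-0.045,0,0,0,0.6,0.007,0.007,-0.045,0,0,0,0.7,0.007,0.007,-0.045,0,0,0,1,0.007,0.007,-0.045,0,0,0,1]
}}

```text
time_s: 33.9
tcp_pos: [0.6557, -0.0602, 0.0412]
eef_rot: [-0.702, 0.702, -0.086, 0.086]
wrist_force: [-0.3, -0.4, -0.0]
finger_gap: 0.0296
```

```bash
python3 -c "
from h import *
FJ()"
```

```text
Fjig [-0.4  0.2 -0. ] tcp jig mm [33.85 -0.36 41.23] gap 29.65
```

Squeezed flush here too. Release, rise and clear the view.

Call:
{"name": "apply_moves", "arguments": {
  "moves": [0,0,0,0,0,0,0.46,0,0,0,0,0,0,0.46,0,0,0.3,0,0,0,0.46,0,0,0.9,0,0,0,0.46,0,0,1.7,0,0,0,0.46,-0.4,0,2.5,0,0,0,0.46,-1.2,0,3,0,0,0,0.46,-2.1,0,3.2,0,0,0,0.46,-3,0,3.2,0,0,0,0.46,-3.8,0,3.2,0,0,0,0.46,-4.4,0,3.2,0,0,0,0.46,-4.4,0,3.2,0,0,0,0.46]
}}

```text
time_s: 35.1
tcp_pos: [0.4306, -0.0587, 0.2019]
eef_rot: [0.702, -0.701, 0.088, -0.085]
wrist_force: [0.3, 0.3, 0.2]
finger_gap: 0.0471
```

```bash
python3 - <<'E'
from h import *
FJ()
p,d=capture('top');cv2.imwrite('pics/t15r.png',p[:,:,::-1]);cv2.imwrite('pics/t15.png',cv2.resize(p[125:175,285:360,::-1],None,fx=10,fy=10,interpolation=cv2.INTER_CUBIC))
p,d=capture('scene');cv2.imwrite('pics/s15r.png',p[:,:,::-1]);cv2.imwrite('pics/s15.png',cv2.resize(p[165:215,310:370,::-1],None,fx=12,fy=12,interpolation=cv2.INTER_CUBIC))
E
```

```text
Fjig [ 0.3 -0.2  0.2] tcp jig mm [-19.43 218.32 201.88] gap 47.06
```

View pics/t15.png

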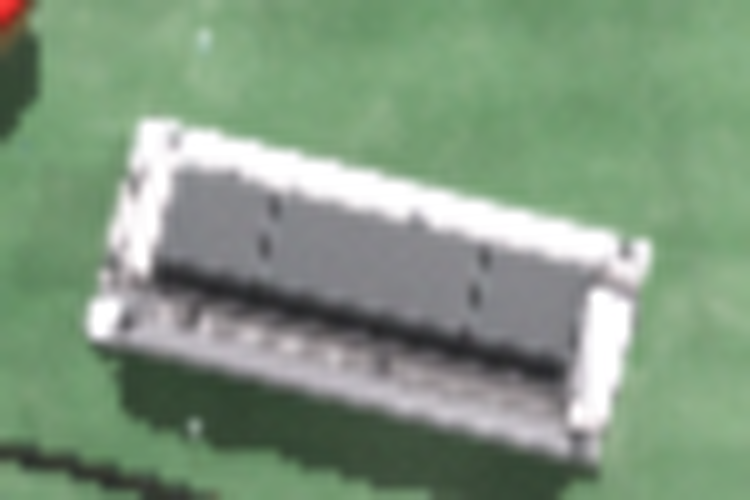

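View pics/s15.png

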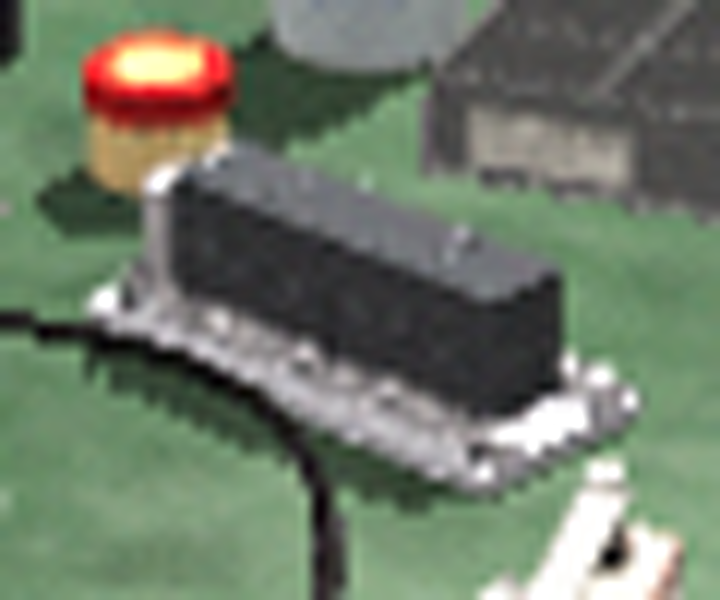

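View pics/t15r.png

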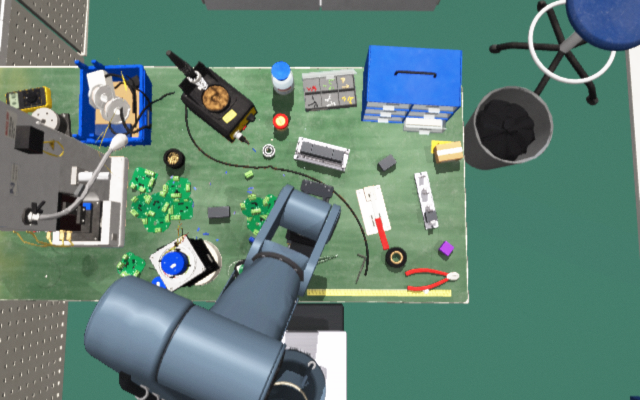

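```bash
python3 -c "
from rig import job_done,robot
print(job_done()); print(robot.read_state()['time_s'])"
```

```text
the job is handed in; nothing more can be done
None
the job is handed in; nothing more can be done
```

The core leg is built two courses high in the jig and handed in at about 35 s of the 69 s allowed.

- **First course:** I butted one loose full block (the left rear one) against the laid block and pushed the pair up to the stop with about 11 N.
- **Second course:** I laid, in order, a half block from the strip's +x pocket against the stop, the front full block, and the half from the middle pocket. Each was closed up with 7–9 N of contact force. I then squeezed both courses together sideways at two places to make the sides flush.

**Last checks:**
- The upper blocks stopped at jig x = 49.2, 4.1 and -40.8 mm, against nominal +49, +4 and -41.
- Both closing views show a closed, flush wall with the upper joints over the middles of the blocks below. I judged the end flushness by eye from those pictures.
- The third half is still in its clip, and the spare full block, the offcut and the purple look-alike are where they were. In the last top view the arm hid the coupling; the last scene view with it in frame, taken before the final squeezes, showed it still standing.

**What went otherwise:**
- I first gripped the front full block too early, noticed the order and let it go in place without lifting it, then came back for it after the first half was laid.
- The fit of the laid block in the picture was spoiled by shadow, so I relied on the jig outline and contact forces there.

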